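# Load and lock the tile rack, then stow the chisel handle-first

### The job

Stack all the cartons of glass tiles in one pile on the sloping rack, lying flat on the slope, square and centred on it, each one leaning back against the backstop. Then take the chisel out of its cubby and push the rack's red lock bolt fully home with the tip of the chisel's blade, and put the chisel back in the cubby the other way round, handle first and right to the back with the blade sticking out. Leave the bowl, the jar and the plaster mould where they are.

Things in the scene. Friction and masses are not known exactly. Their poses are not given: they have to be found in the camera images.
- bed: sloping plywood bed of the tile rack, 130 mm long, 100 wide, tilted 0.26 rad down to an aluminium backstop (140 mm high, 100 wide, square to the bed) on the robot's side. Fixed. Origin: corner of bed's top face and backstop's face, mid-width, 30 mm over the table; x up the slope from the backstop, y along the backstop, z square out of the bed.
- channel_mouth (a point): mouth of the rack's lock channel, a low level tunnel on the rack, its roof slit 16 mm wide along the middle, 125 mm to the right of the bed's middle seen from the robot. Point: middle of the floor's front edge, 20 mm over the table; x straight into the channel, z up. Inside 50 mm wide, 50 high; walls, roof 6 mm (roof top 76 mm over the table). Fixed.
- bolt (a joint): travel of the red lock bolt in that channel, m: 0 is out, 0.05 is fully home (at its stop, deeper in). At 0 its face is 45 mm behind the mouth, at 0.05 95 mm. It slides with about 3 N of friction and stays where it is left.
- bolt_face (a point): middle of the front face of the red lock bolt (face 44 mm wide, 38 mm high; the point lies 22 mm over the channel floor).
- cubby_mouth (a point): mouth of the tool cubby, a low level plywood tunnel closed at the back, its roof slit 16 mm wide along the middle. Point: middle of the floor's front edge, 20 mm over the table; x straight into it, z up. Inside 50 mm wide, 50 high, 110 deep; walls, roof 6 mm (roof top 76 mm over the table). Fixed.
- chisel_center (a point): glazier's chisel, 180 mm long, 160 g. Point: mid-length, mid-thickness, 14 mm above its underside; x to the blade tip. Green handle 24 wide, 28 thick, x -90 to +20 mm, brass ferrule of that section to +28, then flat steel blade 28 wide, 7 thick (at mid-height) to +90. Balances at x = +10. Starts blade-first in the cubby, 70 to 90 mm of handle standing out.
- chisel_tip (a point): middle of the chisel's blade edge (x = +90 mm from its centre).
- chisel_butt (a point): middle of the end of the chisel's handle (x = -90 mm from its centre).
- carton_a_center (a point): closed cardboard carton of glass tiles with green label, 110 mm long (its x), 56 mm wide (y), 40 mm high (z), 0.25 to 0.5 kg. Point: its centre. May be absent.
- carton_b_center (a point): closed cardboard carton of glass tiles with blue label, 110 mm long (its x), 56 mm wide (y), 40 mm high (z), 0.25 to 0.5 kg. Point: its centre. May be absent.
- carton_c_center (a point): closed cardboard carton of glass tiles with orange label, 110 mm long (its x), 56 mm wide (y), 40 mm high (z), 0.25 to 0.5 kg. Point: its centre. May be absent.
- carton_d_center (a point): closed cardboard carton of glass tiles with red label, 110 mm long (its x), 56 mm wide (y), 40 mm high (z), 0.25 to 0.5 kg. Point: its centre. May be absent.
- bowl_center (a point): green glass bowl, 140 mm wide, 50 mm high, bystander. Point: its centre, half-way up.
- jar_center (a point): amber jar of frit, 60 mm wide, 100 mm high, bystander. Point: half-way up.
- mould_center (a point): white plaster mould, a cylinder 70 mm wide, 60 mm high, bystander. Point: half-way up.
Not all that is in view belongs to the job. Leave any purple look-alike of the part that bears carton_b_center alone.

How it is judged:
On the way, in this order (a step that is already met when the one before it is completed fails the run):
1. all the cartons are stacked on the sloping bed against the backstop (x of carton_a_center in the frame of bed between 0.05 and 0.064 m and y of carton_a_center in the frame of bed between -0.02 and 0.02 m and z of carton_a_center in the frame of bed between 0.012 and 0.15 m and angle between the z axis of each of carton_a_center, carton_b_center, carton_c_center, carton_d_center and the z axis of bed, either way round below 0.12 rad and angle between the x axis of each of carton_a_center, carton_b_center, carton_c_center, carton_d_center and the x axis of bed, either way round below 0.15 rad and x of carton_b_center in the frame of bed between 0.05 and 0.064 m and y of carton_b_center in the frame of bed between -0.02 and 0.02 m and z of carton_b_center in the frame of bed between 0.012 and 0.15 m and x of carton_c_center in the frame of bed between 0.05 and 0.064 m and y of carton_c_center in the frame of bed between -0.02 and 0.02 m and z of carton_c_center in the frame of bed between 0.012 and 0.15 m and x of carton_d_center in the frame of bed between 0.05 and 0.064 m and y of carton_d_center in the frame of bed between -0.02 and 0.02 m and z of carton_d_center in the frame of bed between 0.012 and 0.15 m), for 0.2 s.
2. the lock bolt is pushed fully home with the chisel's blade tip (value of joint bolt above 0.044 m and distance between chisel_tip and bolt_face below 0.035 m), for 0.1 s.
At the end, for the whole second after the job is handed in: Every carton is in the pile on the bed: within 8 mm of the backstop, 20 mm of centred, flat within 0.12 rad, square within 0.15 rad. The bolt is within 6 mm of home. The chisel lies in the cubby, handle end at least 88 mm in from the mouth, blade outside (all of step 1 and value of joint bolt above 0.044 m and x of chisel_butt in the frame of cubby_mouth above 0.088 m and y of chisel_butt in the frame of cubby_mouth between -0.025 and 0.025 m and z of chisel_butt in the frame of cubby_mouth below 0.045 m and x of chisel_tip in the frame of cubby_mouth below -0.04 m); the robot touches nothing.
It fails at once if a bystander is pushed more than 30 mm or tipped (distance of any of bowl_center, jar_center, mould_center from where it was at the start of the episode above 0.03 m or angle between any of bowl_center, jar_center, mould_center's own z axis and vertical above 0.5 rad).
Of carton_a, carton_b, carton_c, carton_d only 2 to 4 are there at a start; the rules pass over those that are not, and their reading is None.
At some moment in a run one of carton_a, carton_b, carton_c, carton_d may be knocked a few centimetres aside while the robot is not near it.
Once in a run the grip may slacken for a moment while it holds something.
It also fails if it takes over 210 s, if anything falls off the work surface, if the arm or the gripper's body presses on something with over 40 N, if the wrist force passes 120 N, or if a joint passes its speed limit or range.

### The arm

A 6-joint arm with a two-finger parallel gripper is mounted at the origin on the work surface. World frame = base frame: x ahead of the robot, y to its left, z up, the work surface at z = 0. Lengths are in m, angles in rad, forces in N, time in s.
With the tool pointing down it reaches from about 0.375 to 0.975 m from the base axis. Payload 3.8 kg.
Tool frame: the origin (TCP) lies at the very end of the fingers, on their centre line; the grasp point (between the pads) lies 19 mm behind it; z points along the fingers, y is the line along which they close (so a half turn about z gives the same grasp; the last joint's range is limited). The gripper opens to 85 mm and grips with 20 to 120 N. Pads are 22 mm wide; open, the fingers measure 114 mm over their backs; the gripper's body (76 mm by 85 mm) begins 54 mm behind the grasp point. The pads swing forward as they close: fully open they stand 13 mm farther back than shut.
Start: joints at [-1.326, 0.264, 1.604, -0, 1.274, -0.037], TCP at [0.188, -0.648, 0.231] pointing down, gripper open.
Joint ranges: [-2.63, 2.63], [-0.94, 2.18], [0.31, 2.57], [-1.31, 4.45], [0, 2.66], [-2.55, 2.55]. Speed limits (rad/s): [2.57, 2.57, 3.14, 3.14, 3.14, 3.14].

### API

Orientations are given as a unit quaternion [x, y, z, w].
In Python, from station import ctrl gives the robot as it stands. The module is installed in compiled form; this text tells all that it offers.
- The arm moves only by the shell command python3 -m inch 'ROWS'. ROWS is text: rows parted by semicolons, each of 5 numbers parted by spaces: the finger opening in mm, from 0 to 85.4, then the shift along the world's x, y, z as a fraction of full scale, then the turn about the world's z as a fraction of full scale. A call has 1 to 8 rows; each row is the pose to reach, as a shift and turn from the pose commanded when the call began; what a row does not reach only later rows make up. Full scale, the value 1, is 0.25 m for a shift and 60 degrees for a turn. A row lasts 1/10 s, in which the tool goes at most 50 mm and 8.59 degrees, less where a joint would pass 70% of its speed; a pose out of reach is approached as far as the arm can. A call with a number of a shift or a turn outside -1 to 1 is refused whole. A call with a gripper value outside its range is refused whole. The fingers move at their own pace and stop on an object; the grip force is fixed at half the most. Time passes only in rows, so rows that repeat a pose let the fingers close. It gives the time, the measured TCP pose, the force, the opening and the grip force at its end, in the units of the state.
- ctrl.get_state(): the state, without advancing time (a new reading comes with each control period).
- ctrl.grab_frame(name): name is "scene" or "top" or "wrist"; returns the picture (384x512x3 uint8, red, green, blue); there is no depth.
- ctrl.camera_model(name): a dict with "vertical_fov" (degrees; the focal length in pixels is half the picture's height over the tangent of half this angle, whatever the lens; pixels are square), "cx", "cy" (the principal point, pixels), "dist_coeffs" ([k1, k2, p1, p2, k3] as OpenCV has them; the pictures are not rectified), "camera_from_world" (4x4, takes a point from world to camera coordinates). Camera axes: x right, y down, z forward; pixel columns grow to the right and rows downward; lengths in m; the calibration is good to about 2 mm. A picture is of the moment at which its call begins: read the wrist's pose just before it. camera_model takes no time and is no camera call; for the wrist camera it gives the pose at the moment of the call.
- ctrl.sign_off(): hands the job in; it is judged then, once.
The state is a dict: "time": time; "joints": joint angles; "joint_velocities": joint speeds; "effort": joint torques, N m; "tcp_pos": TCP position; "tool_rot": TCP orientation; "ft_force": force on the tool from outside, world axes, zero at the start; "wrist_torque": the same for the moment, N m; "finger_gap": opening from 0.0 (shut) to 1.0 (fully open); "grasp_force": force on a finger pad.
Only numpy, scipy, OpenCV 4.12 (cv2) and the standard library are available. Lean on these libraries where they do the work, as an engineer would, in place of code of your own. Each camera call takes 0.05 s, during which the arm holds its last target. There are 200 camera calls.

## Working session

There is one attempt and no reset: what is moved stays moved. The work goes in short steps, Python scripts to look and compute and a shell command to move; the robot and the scene stay as the last step left them, time stands still between calls to the robot, and variables do not carry over. Pictures are saved under pics/ and viewed, at most 14 in all, crops included, and the job is handed in when it is done.

```bash
mkdir -p pics; cat > h.py <<'E'
import numpy as np, cv2
from station import ctrl
def K(m):
    f=192/np.tan(np.radians(m["vertical_fov"]/2)); return np.array([[f,0,m["cx"]],[0,f,m["cy"]],[0,0,1.]])
def ray(m,uv):
    p=cv2.undistortPoints(np.array(uv,float).reshape(-1,1,2),K(m),np.array(m["dist_coeffs"],float)).reshape(-1,2)
    T=np.array(m["camera_from_world"]);R=T[:3,:3];c=-R.T@T[:3,3]
    return c,np.c_[p,np.ones(len(p))]@R
def onz(m,uv,z):
    c,d=ray(m,uv); return c+d*((z-c[2])/d[:,2])[:,None]
def proj(m,P):
    T=np.array(m["camera_from_world"]);r,_=cv2.Rodrigues(T[:3,:3])
    return cv2.projectPoints(np.array(P,float).reshape(-1,1,3),r,T[:3,3],K(m),np.array(m["dist_coeffs"],float))[0].reshape(-1,2)
def grab(n,fn=None):
    m=ctrl.camera_model(n);im=ctrl.grab_frame(n)[:,:,::-1].copy()
    if fn: cv2.imwrite("pics/"+fn,im)
    return m,im
E
python3 - <<'E'
from h import *
a=[grab(n,n+"0.png") for n in("scene","top","wrist")]
for m,_ in a:
    T=np.array(m["camera_from_world"]);print(m["vertical_fov"],m["cx"],m["cy"],m["dist_coeffs"],-T[:3,:3].T@T[:3,3],T[2,:3])
ims=[i for _,i in a]
cv2.imwrite("pics/top0b.png",cv2.resize(ims[1],(800,600),interpolation=cv2.INTER_CUBIC))
cv2.imwrite("pics/sc0b.png",cv2.resize(ims[0],(800,600),interpolation=cv2.INTER_CUBIC))
print(ctrl.get_state())
E
```

```text
53.03538017755068 249.99945953855539 196.3573909353478 [-0.05919302  0.          0.          0.          0.        ] [ 1.37253838 -0.06132719  0.65877161] [-0.81178616 -0.02086465 -0.58358196]
57.1393153708153 254.54765533413098 193.36925624483334 [-0.03556613  0.          0.          0.          0.        ] [ 0.4660691  -0.06626712  0.94986469] [ 0.07803723  0.00552859 -0.99693512]
63.61295396693907 260.10438005059757 194.2792923001989 [-0.06997169  0.          0.          0.          0.        ] [ 0.24996526 -0.62883913  0.37353669] [-0.25087403 -0.06985551 -0.96549595]
{'time': 0.15, 'joints': array([-1.32590392e+00,  2.64607626e-01,  1.60509748e+00, -1.49242078e-05,
        1.27368075e+00, -3.68862931e-02]), 'joint_velocities': array([-0.00054841, -0.00401168, -0.00351677,  0.00015014, -0.00092986,
       -0.00131404]), 'effort': array([-5.30356629e-04, -5.15906489e+01, -3.67960417e+01, -1.40594707e-04,
        8.06799217e-03,  1.57983527e-05]), 'tcp_pos': array([ 0.18755557, -0.64781711,  0.23020939]), 'tool_rot': array([ 9.90090796e-01,  1.40425821e-01, -1.00175507e-04, -8.91012210e-04]), 'ft_force': array([-0.6377193 ,  0.52456356,  0.20536867]), 'wrist_torque': array([ 0.02902181, -0.0054774 ,  0.04993911]), 'grasp_force': 0.0, 'finger_gap': 1.0034566085612702}
```

View pics/top0b.png

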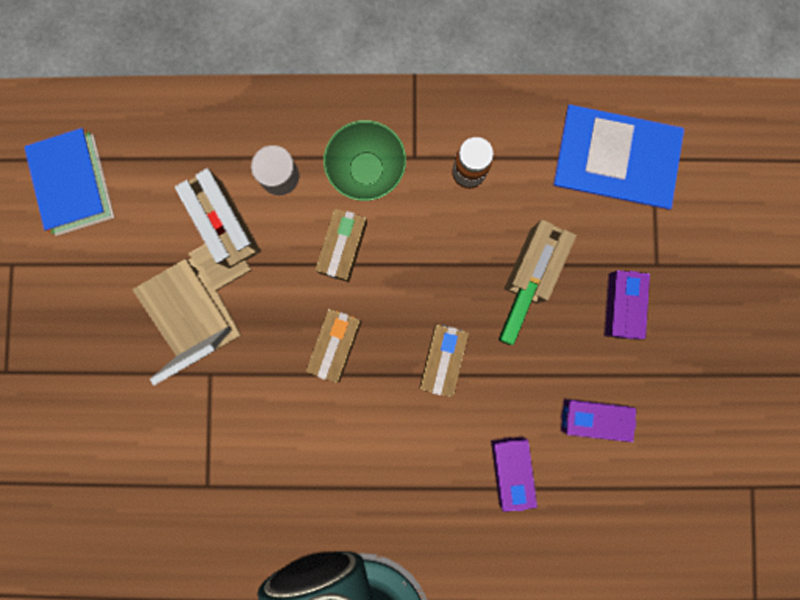

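View pics/sc0b.png

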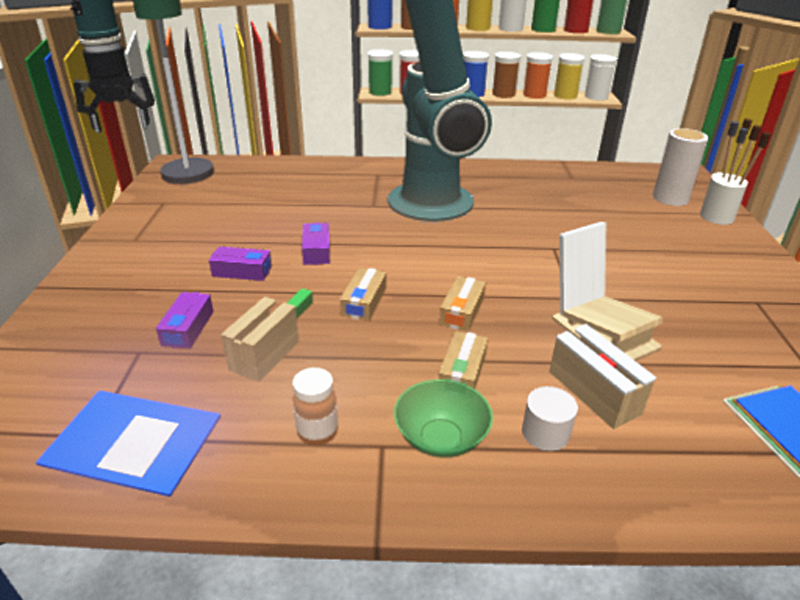

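Three real cartons are in view, in 800x600 top pixels: green label (342,245), orange (333,345) and blue (445,360). There is no red one. The three purple boxes at (628,305), (600,420) and (515,475) are look-alikes to leave alone. The chisel is in the cubby at (535,270), and the rack is at (190,270).

```bash
python3 - <<'E'
from h import *
m=ctrl.camera_model("top");im=cv2.imread("pics/top0.png")
g=cv2.resize(im,(1024,768),interpolation=cv2.INTER_CUBIC)
hsv=cv2.cvtColor(im,cv2.COLOR_BGR2HSV)
for n,(u,v) in dict(tan=(213,168),wood=(250,250),bed=(120,190),cub=(330,168)).items(): print(n,hsv[v,u],im[v,u])
mask=((im[:,:,1]>95)&(im[:,:,2]>125)).astype(np.uint8)*255
cs,_=cv2.findContours(cv2.morphologyEx(mask,cv2.MORPH_CLOSE,np.ones((3,3))),cv2.RETR_EXTERNAL,cv2.CHAIN_APPROX_NONE)
for c in cs:
    if 150<cv2.contourArea(c)<6000:
        r=cv2.minAreaRect(c);b=cv2.boxPoints(r);w=onz(m,b,.04)
        e=[np.linalg.norm(w[0]-w[1]),np.linalg.norm(w[1]-w[2])]
        d=(w[1]-w[0]) if e[0]>e[1] else w[2]-w[1]
        print(np.round(r[0]),cv2.contourArea(c),"ctr@.04",np.round(w.mean(0),3),"size",np.round(e,3),"yaw",round(np.degrees(np.arctan2(d[1],d[0]))%180,1))
cv2.imwrite("pics/m.png",mask)
A=cv2.resize(im[95:250,80:180],None,fx=4,fy=4,interpolation=cv2.INTER_CUBIC)
B=cv2.resize(im[95:250,300:400],None,fx=4,fy=4,interpolation=cv2.INTER_CUBIC)
cv2.imwrite("pics/crop1.png",np.hstack([A,B])[:600])
E
```

```text
tan [ 10  14 212] [200 204 212]
wood [ 12 144 142] [ 62  94 142]
bed [ 18  92 196] [125 167 196]
cub [ 17 110  65] [37 53 65]
[338. 380.] 250.5 ctr@.04 [ 0.066 -0.273  0.04 ] size [0.012 0.267] yaw 89.8
[315. 375.] 456.0 ctr@.04 [ 0.079 -0.214  0.04 ] size [0.064 0.432] yaw 84.0
[312. 333.] 276.0 ctr@.04 [ 0.183 -0.207  0.04 ] size [0.464 0.012] yaw 90.8
[466. 160.] 727.0 ctr@.04 [ 0.627 -0.62   0.04 ] size [0.241 0.038] yaw 90.4
[466. 139.] 929.0 ctr@.04 [ 0.682 -0.622  0.04 ] size [0.04  0.246] yaw 86.8
[ 12. 122.] 533.5 ctr@.04 [0.728 0.593 0.04 ] size [0.068 0.077] yaw 3.7
[471. 117.] 1658.0 ctr@.04 [ 0.745 -0.639  0.04 ] size [0.068 0.22 ] yaw 89.4
[390.  95.] 853.0 ctr@.04 [ 0.802 -0.421  0.04 ] size [0.098 0.07 ] yaw 167.9
[448.  70.] 214.0 ctr@.04 [ 0.872 -0.584  0.04 ] size [0.015 0.284] yaw 89.8
[113.  60.] 329.0 ctr@.04 [0.898 0.323 0.04 ] size [0.236 0.03 ] yaw 91.9
[57. 24.] 3187.0 ctr@.04 [1.004 0.487 0.04 ] size [0.334 0.153] yaw 91.4
```

View pics/crop1.png

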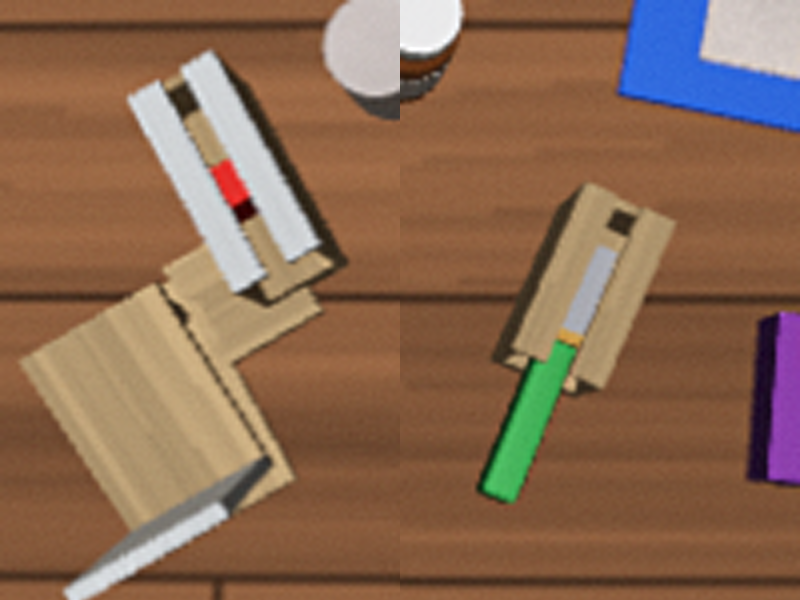

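The crop shows the channel roof's front corners at (139.5,167.5) and (160,156) in original pixels. The cubby roof's front corners are at (328,183) and (351,192). The chisel butt is at about (324,219), and the bolt's red shows in the slit.

```bash
python3 - <<'E'
from h import *
m=ctrl.camera_model("top");im=cv2.imread("pics/top0.png")
P=lambda l,uv,z: (print(l,np.round(onz(m,uv,z)[:,:2],4).tolist()),onz(m,uv,z))[1]
def line(l,w): 
    F=(w[0]+w[1])/2;B=(w[2]+w[3])/2;d=B-F
    print(l,"front mid",F.round(4),"len",np.linalg.norm(d).round(3),"width",np.linalg.norm(w[0]-w[1]).round(3),"yaw",np.degrees(np.arctan2(d[1],d[0])).round(1))
line("chan",P("chan",[(139.5,167.5),(160,155.75),(112.5,119.5),(133,108)],.076))
line("cub",P("cub",[(328.25,183),(351.25,192),(347,140.75),(369,150)],.076))
P("butt",[(319.5,217.5),(328.75,220.5)],.048)
w=P("bed far",[(85,185.5),(119.5,166)],.0634)
d=w[1]-w[0];print("bed far mid",w.mean(0).round(4),np.linalg.norm(d).round(3),"x yaw",np.degrees(np.arctan2(d[0],-d[1])).round(1))
w=P("stop top",[(97,243.7),(136.3,223)],.03+.14*np.cos(.26));d=w[1]-w[0];print(w.mean(0).round(4),np.linalg.norm(d).round(3),"x yaw",np.degrees(np.arctan2(d[0],-d[1])).round(1))
hsv=cv2.cvtColor(im,cv2.COLOR_BGR2HSV).astype(int)
mask=((hsv[:,:,1]<128)&(hsv[:,:,2]>115)).astype(np.uint8)*255
for n,(x,y) in dict(a=(219,157),b=(285,230),c=(213,221)).items():
    s=np.zeros_like(mask);s[y-32:y+32,x-27:x+27]=mask[y-32:y+32,x-27:x+27]
    # labels are saturated: add
    sat=((hsv[:,:,1]>150)&((hsv[:,:,0]>25)|((hsv[:,:,0]<20)&(hsv[:,:,2]>200))))
    t=np.zeros_like(mask);t[y-32:y+32,x-27:x+27]=sat[y-32:y+32,x-27:x+27]*255
    s=cv2.morphologyEx(s|t,cv2.MORPH_CLOSE,np.ones((3,3)))
    cs,_=cv2.findContours(s,cv2.RETR_EXTERNAL,cv2.CHAIN_APPROX_NONE);c=max(cs,key=cv2.contourArea)
    w=onz(m,c.reshape(-1,2),.04)[:,:2]
    r=cv2.minAreaRect((w*1000).astype(np.float32));b=cv2.boxPoints(r)
    d=max(b[1]-b[0],b[2]-b[1],key=np.linalg.norm)
    print(n,np.round(r[0]),np.round(r[1]),"yaw",np.degrees(np.arctan2(d[1],d[0])).round(1)%180,cv2.contourArea(c))
E
```

```text
chan [[0.5989, 0.2281], [0.6288, 0.177], [0.7225, 0.3018], [0.7524, 0.2499]]
chan front mid [0.6138 0.2026 0.076 ] len 0.144 width 0.059 yaw 30.7
cub [[0.5609, -0.2451], [0.5386, -0.3022], [0.6682, -0.294], [0.6448, -0.3491]]
cub front mid [ 0.5498 -0.2736  0.076 ] len 0.117 width 0.061 yaw -24.2
butt [[0.4754, -0.2273], [0.4678, -0.2509]]
bed far [[0.5544, 0.3718], [0.6046, 0.2841]]
bed far mid [0.5795 0.328  0.0634] 0.101 x yaw 29.8
stop top [[0.4139, 0.2891], [0.4604, 0.2017]]
[0.4371 0.2454 0.1653] 0.099 x yaw 28.0
a [637.  36.] [ 55. 114.] yaw 163.6 801.5
b [ 442. -137.] [ 55. 116.] yaw 166.1 872.5
c [466.  47.] [ 56. 115.] yaw 161.7 841.5
```

```bash
cat >> h.py <<'E'
def carton(n,guess,z=.04,win=.09,cam="wrist",fn=None):
    "guess xy of carton top centre; returns centre, size, yaw of the top face region in mm/deg"
    m,im=grab(cam,fn);hsv=cv2.cvtColor(im,cv2.COLOR_BGR2HSV).astype(int)
    s=((hsv[:,:,1]<128)&(hsv[:,:,2]>115))|((hsv[:,:,1]>150)&((hsv[:,:,0]>25)|((hsv[:,:,0]<20)&(hsv[:,:,2]>200))))
    vv,uu=np.nonzero(s);w=onz(m,np.c_[uu,vv],z)[:,:2]
    k=np.hypot(*(w-guess[:2]).T)<win
    t=np.zeros(s.shape,np.uint8);t[vv[k],uu[k]]=255
    t=cv2.morphologyEx(cv2.morphologyEx(t,cv2.MORPH_CLOSE,np.ones((7,7))),cv2.MORPH_OPEN,np.ones((5,5)))
    cs,_=cv2.findContours(t,cv2.RETR_EXTERNAL,cv2.CHAIN_APPROX_NONE)
    if not cs: print(n,"none");return
    c=max(cs,key=cv2.contourArea);w=onz(m,c.reshape(-1,2),z)[:,:2]
    r=cv2.minAreaRect((w*1000).astype(np.float32));b=cv2.boxPoints(r);d=max(b[1]-b[0],b[2]-b[1],key=np.linalg.norm)
    x,y,bw,bh=cv2.boundingRect(c)
    print(n,"ctr",np.round(r[0]),"size",np.round(r[1]),"yaw",np.degrees(np.arctan2(d[1],d[0])).round(1)%180,"bbox",(x,y,bw,bh))
def st():
    s=ctrl.get_state();x,y,z,w=s["tool_rot"]
    print("t",round(s["time"],2),"tcp",s["tcp_pos"].round(4),"yaw",np.degrees(np.arctan2(2*(x*y+z*w),1-2*(y*y+z*z))).round(1),"F",s["ft_force"].round(1),"gap",round(s["finger_gap"],3),"grip",round(float(s["grasp_force"]),1),"q6",round(float(s["joints"][5]),2))
E
python3 -m inch '85 .37 .93 0 -.15; 85 .37 .93 0 -.3; 85 .37 .93 0 -.45; 85 .37 .93 0 -.58; 85 .37 .93 0 -.58; 85 .37 .93 0 -.58; 85 .37 .93 0 -.58'
python3 -m inch '85 .37 .93 0 0; 85 .37 .93 0 0; 85 .37 .93 0 0; 85 .37 .93 0 0; 85 .37 .93 0 0; 85 .37 .93 0 0'
python3 -m inch '85 .37 .93 0 0; 85 .37 .93 0 0; 85 .37 .93 0 0; 85 .37 .93 0 0; 85 .37 .93 0 0; 85 .37 .93 0 0; 85 .37 .93 0 0'
python3 - <<'E'
from h import *
st();carton("c",(.466,.047),fn="w1.png")
E
```

```text
time: 0.85
tcp_pos: [0.2806, -0.4151, 0.2314]
tool_rot: [0.987, -0.161, 0.0, 0.0]
ft_force: [0.0, 0.1, 0.8]
finger_gap: 0.999
grasp_force: 0.0
time: 1.45
tcp_pos: [0.3747, -0.1798, 0.2315]
tool_rot: [0.987, -0.159, 0.001, -0.001]
ft_force: [0.1, -0.8, 0.1]
finger_gap: 0.998
grasp_force: 0.0
time: 2.15
tcp_pos: [0.4662, 0.0485, 0.231]
tool_rot: [0.987, -0.161, -0.0, 0.001]
ft_force: [-0.0, 0.2, 0.6]
finger_gap: 0.993
grasp_force: 0.0
t 2.15 tcp [0.4662 0.0485 0.231 ] yaw -18.6 F [-0.   0.2  0.6] gap 0.993 grip 0.0 q6 1.95
c ctr [466.  47.] size [180. 179.] yaw 71.4 bbox (181, 86, 163, 161)
```

View pics/w1.png

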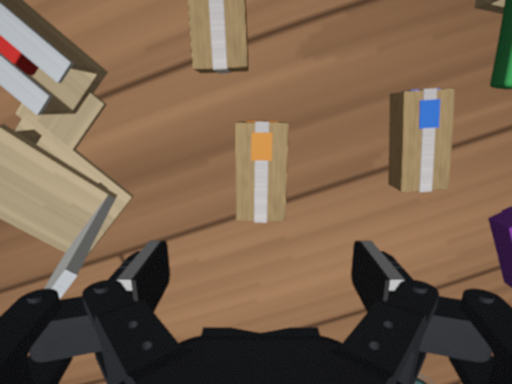

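The wrist view shows carton c (orange) centred at (262,171), straight in the image. I'll check that and descend.

```bash
sed -i 's/s=((hsv\[:,:,1\]<128)&(hsv\[:,:,2\]>115))/s=((hsv[:,:,1]<128)\&(hsv[:,:,2]>115)\&((hsv[:,:,0]>=15)|(hsv[:,:,1]<50)))/' h.py; python3 - <<'E'
from h import *
m=ctrl.camera_model("wrist");print(onz(m,[(262,171),(261,122),(262,221)],.04).round(3))
im=cv2.imread("pics/w1.png");hsv=cv2.cvtColor(im,cv2.COLOR_BGR2HSV);print(hsv[180,242],hsv[180,215],hsv[250,300],hsv[150,330])
E
python3 -m inch '85 0 0 -.2 0; 85 0 0 -.4 0; 85 0 0 -.6 0; 85 0 0 -.8 0; 85 0 -.008 -.876 0;85 0 -.008 -.876 0;85 0 -.008 -.876 0'
python3 -m inch '40 0 0 0 0;40 0 0 0 0;40 0 0 0 0;40 0 0 0 0;40 0 0 0 0;40 0 0 0 0'
```

```text
[[0.466 0.046 0.04 ]
 [0.516 0.03  0.04 ]
 [0.411 0.065 0.04 ]]
[ 18  94 155] [ 13 113 138] [ 14 112 159] [ 13 115 140]
time: 2.9
tcp_pos: [0.4656, 0.0453, 0.0126]
tool_rot: [0.987, -0.163, -0.0, 0.0]
ft_force: [-0.2, 0.2, -0.1]
finger_gap: 0.997
grasp_force: 0.0
time: 3.5
tcp_pos: [0.4676, 0.047, 0.0147]
tool_rot: [0.987, -0.162, 0.002, -0.0]
ft_force: [-0.3, -1.8, 6.1]
finger_gap: 0.643
grasp_force: 65.1
```

```bash

python3 -m inch '40 0 0 .2 0;40 0 0 .4 0;40 0 0 .6 0;40 0 0 .76 0;40 0 0 .76 0'
python3 -m inch '40 .1 .2 0 .14;40 .2 .4 0 .28;40 .2 .6 0 .42;40 .2 .8 0 .56;40 .2 .983 0 .7;40 .2 .983 0 .81;40 .2 .983 0 .81;40 .2 .983 0 .81'
python3 - <<'E'
from h import *
st();grab("scene","s1.png");m,im=grab("wrist","w2.png")
E
```

```text
time: 4.0
tcp_pos: [0.4699, 0.0475, 0.2101]
tool_rot: [0.987, -0.162, 0.007, -0.002]
ft_force: [1.7, -0.0, -5.1]
finger_gap: 0.641
grasp_force: 68.5
time: 4.8
tcp_pos: [0.5139, 0.2921, 0.2004]
tool_rot: [0.966, 0.257, -0.002, 0.001]
ft_force: [0.2, -1.0, -5.3]
finger_gap: 0.64
grasp_force: 68.5
t 4.8 tcp [0.5139 0.2921 0.2004] yaw 29.8 F [ 0.2 -1.  -5.3] gap 0.64 grip 68.5 q6 1.53
```

View pics/w2.png

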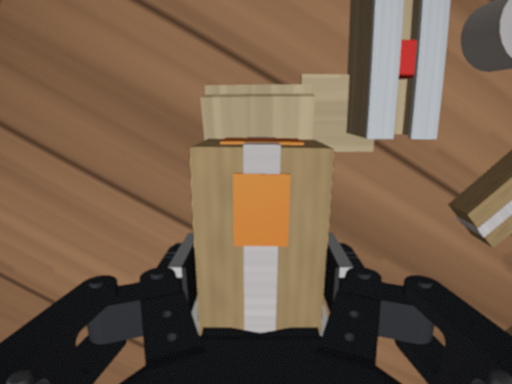

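The carton is well held and centred on the bed: carton column 262 against bed column 258. Next I lower it to just above contact.

```bash

python3 -m inch '40 .016 0 -.15 0;40 .016 0 -.3 0;40 .016 0 -.44 0;40 .016 0 -.48 0;40 .016 0 -.48 0;40 .016 0 -.48 0'
python3 -m inch '40 0 0 -.02 0;40 0 0 -.03 0;40 0 0 -.04 0;40 0 0 -.04 0'
python3 -m inch '40 0 0 -.01 0;40 0 0 -.02 0;40 0 0 -.02 0'
```

```text
time: 5.5
tcp_pos: [0.5204, 0.2928, 0.0839]
tool_rot: [0.966, 0.258, 0.001, -0.0]
ft_force: [-0.2, 1.1, -4.8]
finger_gap: 0.638
grasp_force: 68.5
time: 5.9
tcp_pos: [0.5196, 0.2932, 0.0728]
tool_rot: [0.966, 0.258, 0.001, -0.0]
ft_force: [0.0, -1.1, -3.5]
finger_gap: 0.643
grasp_force: 68.8
time: 6.2
tcp_pos: [0.5185, 0.2921, 0.0692]
tool_rot: [0.966, 0.258, -0.001, 0.001]
ft_force: [-7.9, -6.3, 10.4]
finger_gap: 0.639
grasp_force: 70.8
```

```bash

python3 -m inch '40 0 0 -.01 0;40 0 0 -.02 0;40 0 0 -.02 0'
python3 -m inch '40 0 0 -.008 0;40 0 0 -.012 0;40 0 0 -.012 0'
```

```text
time: 6.5
tcp_pos: [0.5168, 0.2912, 0.0637]
tool_rot: [0.966, 0.258, -0.003, 0.001]
ft_force: [-11.4, -8.6, 12.1]
finger_gap: 0.638
grasp_force: 72.6
time: 6.8
tcp_pos: [0.5165, 0.2911, 0.0606]
tool_rot: [0.966, 0.259, -0.003, 0.001]
ft_force: [-12.1, -7.2, 12.5]
finger_gap: 0.637
grasp_force: 73.5
```

```bash

python3 -m inch '40 0 0 -.012 0;40 0 0 -.012 0'
python3 -m inch '40 -.014 -.008 -.004 0;40 -.02 -.012 -.008 0;40 -.02 -.012 -.008 0'
python3 - <<'E'
from h import *
st();m,im=grab("scene","s2.png")
p=proj(m,[[.5165,.2911,.06]])[0].astype(int);print(p)
x,y=p;cv2.imwrite("pics/s2c.png",cv2.resize(im[y-60:y+60,x-80:x+80],None,fx=5,fy=5,interpolation=cv2.INTER_CUBIC))
E
```

```text
time: 7.0
tcp_pos: [0.5168, 0.2914, 0.0578]
tool_rot: [0.966, 0.259, -0.003, 0.001]
ft_force: [-11.8, -7.9, 12.9]
finger_gap: 0.643
grasp_force: 74.5
time: 7.3
tcp_pos: [0.5168, 0.2914, 0.0577]
tool_rot: [0.966, 0.258, 0.003, -0.001]
ft_force: [-0.4, -0.7, 7.9]
finger_gap: 0.638
grasp_force: 73.9
t 7.3 tcp [0.5168 0.2914 0.0577] yaw 29.9 F [-0.4 -0.7  7.9] gap 0.638 grip 73.9 q6 1.52
[387 194]
```

View pics/s2c.png

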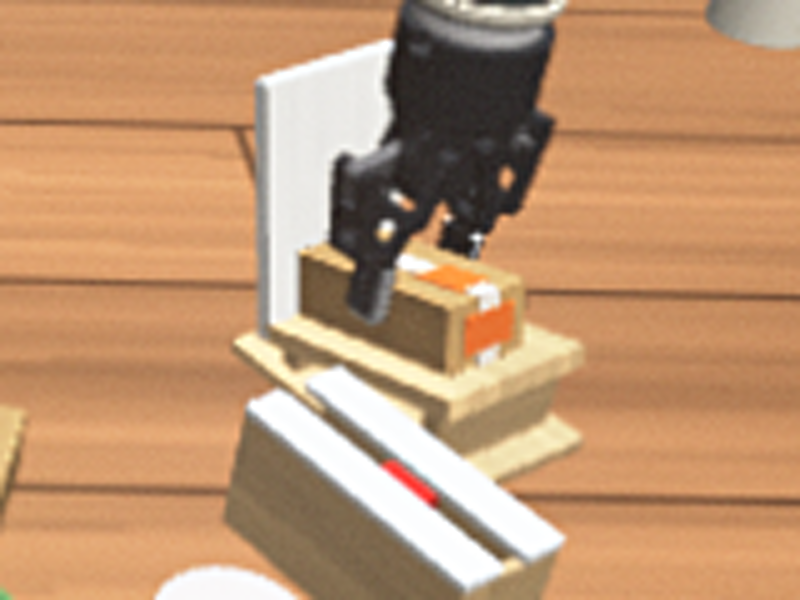

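The carton is flat on the bed with a small gap to the backstop, so I push it down the slope.

```bash

python3 -m inch '40 -.014 -.008 -.004 0;40 -.02 -.012 -.006 0;40 -.02 -.012 -.006 0'
python3 -m inch '40 -.01 -.006 -.003 0;40 -.014 -.008 -.004 0;40 -.014 -.008 -.004 0'
```

```text
time: 7.65
tcp_pos: [0.5155, 0.2906, 0.0575]
tool_rot: [0.966, 0.259, 0.007, -0.002]
ft_force: [6.5, 5.6, 3.6]
finger_gap: 0.639
grasp_force: 73.4
time: 7.95
tcp_pos: [0.5155, 0.2906, 0.0581]
tool_rot: [0.966, 0.259, 0.011, -0.003]
ft_force: [12.7, 9.0, 1.8]
finger_gap: 0.643
grasp_force: 73.3
```

```bash

python3 -m inch '40 .012 .007 .003 0;66 .012 .007 .003 0;66 .012 .007 .003 0;66 .012 .007 .003 0'
python3 -m inch '70 0 0 0 0;70 .02 .01 .2 0;70 .06 .03 .4 0;70 .1 .06 .6 0;70 .12 .07 .7 0;70 .12 .07 .7 0'
python3 - <<'E'
from h import *
st();m,im=grab("wrist","w3.png")
O=np.array([.4707,.2652,.03]);c,s=np.cos(.26),np.sin(.26);u=np.array([.866,.5,0]);X=u*c+np.array([0,0,s]);Z=-u*s+np.array([0,0,c]);Y=np.array([-.5,.866,0])
P=[O+x*X+y*Y+z*Z for x,y,z in[(0,.05,0),(0,-.05,0),(.13,.05,0),(.13,-.05,0),(0,.028,.04),(0,-.028,.04),(.11,.028,.04),(.11,-.028,.04)]]
for i,q in enumerate(proj(m,P).astype(int)): cv2.circle(im,tuple(map(int,q)),3,(0,0,255) if i<4 else (255,0,255),-1)
cv2.imwrite("pics/w3.png",im)
E
```

```text
time: 8.35
tcp_pos: [0.5081, 0.2863, 0.0523]
tool_rot: [0.966, 0.258, -0.0, 0.0]
ft_force: [0.7, -0.5, 0.1]
finger_gap: 0.775
grasp_force: 0.0
time: 8.95
tcp_pos: [0.5423, 0.306, 0.2341]
tool_rot: [0.966, 0.258, 0.005, -0.001]
ft_force: [-0.5, 0.8, 1.1]
finger_gap: 0.814
grasp_force: 0.0
t 8.95 tcp [0.5423 0.306  0.2341] yaw 29.9 F [-0.5  0.8  1.1] gap 0.814 grip 0.0 q6 1.52
```

View pics/w3.png

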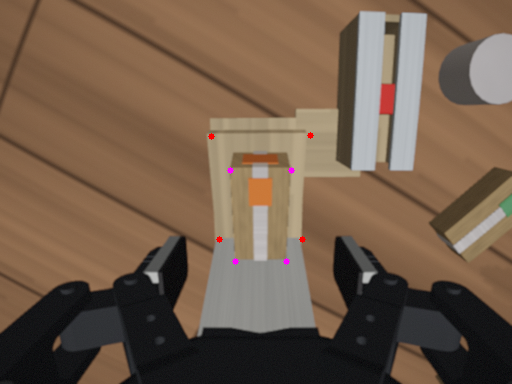

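Carton c sits square and flush: its far top corners are at (232,165) and (289,165), matching the model. Next is b (blue label on a brown carton, not a purple one).

```bash

python3 -m inch '85 -.2 -.2 0 -.14;85 -.2 -.4 0 -.28;85 -.2 -.6 0 -.42;85 -.2 -.886 0 -.56;85 -.2 -.886 0 -.73;85 -.2 -.886 0 -.73;85 -.2 -.886 0 -.73'
python3 -m inch '85 -.2 -.2 0 0;85 -.2 -.4 0 0;85 -.2 -.6 0 0;85 -.2 -.886 0 0;85 -.2 -.886 0 0;85 -.2 -.886 0 0;85 -.2 -.886 0 0'
python3 - <<'E'
from h import *
st();carton("b",(.442,-.137),fn="w4.png")
E
```

```text
time: 9.7
tcp_pos: [0.4872, 0.0818, 0.2255]
tool_rot: [0.993, -0.121, -0.002, 0.0]
ft_force: [-0.5, -0.0, 0.3]
finger_gap: 0.993
grasp_force: 0.0
time: 10.4
tcp_pos: [0.4385, -0.1382, 0.2265]
tool_rot: [0.993, -0.12, -0.001, -0.001]
ft_force: [-0.3, 0.3, 0.4]
finger_gap: 0.998
grasp_force: 0.0
t 10.4 tcp [ 0.4385 -0.1382  0.2265] yaw -13.8 F [-0.3  0.3  0.4] gap 0.998 grip 0.0 q6 1.45
b ctr [ 441. -135.] size [ 58. 113.] yaw 166.0 bbox (231, 117, 56, 104)
```

```bash

python3 -m inch '85 .01 .012 -.2 0; 85 .01 .012 -.4 0; 85 .01 .012 -.6 0; 85 .01 .012 -.8 0; 85 .01 .012 -.852 0;85 .01 .012 -.852 0;85 .01 .012 -.852 0'
python3 -m inch '40 0 0 0 0;40 0 0 0 0;40 0 0 0 0;40 0 0 0 0;40 0 0 0 0;40 0 0 0 0'
python3 -m inch '40 0 0 .2 0;40 0 0 .4 0;40 0 0 .6 0;40 0 0 .8 0;40 0 0 .88 0;40 0 0 .88 0'
```

```text
time: 11.15
tcp_pos: [0.443, -0.1356, 0.0162]
tool_rot: [0.993, -0.12, 0.001, 0.0]
ft_force: [0.3, -0.5, 0.5]
finger_gap: 0.991
grasp_force: 0.0
time: 11.75
tcp_pos: [0.4437, -0.1368, 0.0173]
tool_rot: [0.993, -0.121, 0.003, 0.0]
ft_force: [-0.3, 0.6, 6.9]
finger_gap: 0.638
grasp_force: 64.7
time: 12.35
tcp_pos: [0.4438, -0.137, 0.2399]
tool_rot: [0.993, -0.121, 0.005, 0.001]
ft_force: [-0.3, 0.5, -2.2]
finger_gap: 0.639
grasp_force: 67.0
```

```bash

python3 -m inch '40 .1 .2 0 .14;40 .138 .4 0 .28;40 .138 .6 0 .42;40 .138 .8 0 .56;40 .138 .852 0 .7;40 .138 .852 0 .73;40 .138 .852 0 .73'
python3 -m inch '40 .1 .2 0 0;40 .14 .4 0 0;40 .14 .6 0 0;40 .14 .8 0 0;40 .14 .852 0 0;40 .14 .852 0 0;40 .14 .852 0 0;40 .14 .852 0 0'
python3 - <<'E'
from h import *
st()
E
```

```text
time: 13.05
tcp_pos: [0.4739, 0.0778, 0.232]
tool_rot: [0.966, 0.259, -0.002, -0.0]
ft_force: [0.4, -0.2, -3.5]
finger_gap: 0.638
grasp_force: 66.9
time: 13.85
tcp_pos: [0.5104, 0.2884, 0.2335]
tool_rot: [0.966, 0.257, -0.001, 0.0]
ft_force: [-0.0, -0.0, -3.0]
finger_gap: 0.639
grasp_force: 66.8
t 13.85 tcp [0.5104 0.2884 0.2335] yaw 29.8 F [-0. -0. -3.] gap 0.639 grip 66.8 q6 1.52
```

```bash

python3 -m inch '40 .01 .002 -.15 0;40 .01 .002 -.3 0;40 .01 .002 -.43 0;40 .01 .002 -.43 0;40 .01 .002 -.43 0'
python3 -m inch '40 0 0 -.02 0;40 0 0 -.04 0;40 0 0 -.05 0;40 0 0 -.05 0'
python3 -m inch '40 0 0 -.01 0;40 0 0 -.02 0;40 0 0 -.02 0'
```

```text
time: 14.35
tcp_pos: [0.513, 0.2893, 0.1269]
tool_rot: [0.966, 0.257, -0.001, 0.0]
ft_force: [0.2, 0.9, -1.9]
finger_gap: 0.646
grasp_force: 66.7
time: 14.75
tcp_pos: [0.5132, 0.2907, 0.1148]
tool_rot: [0.966, 0.258, 0.0, -0.0]
ft_force: [0.8, -0.1, -3.8]
finger_gap: 0.641
grasp_force: 66.8
time: 15.05
tcp_pos: [0.5139, 0.291, 0.1127]
tool_rot: [0.966, 0.258, 0.001, -0.0]
ft_force: [-5.7, -3.7, 11.3]
finger_gap: 0.639
grasp_force: 68.9
```

```bash

python3 -m inch '40 -.006 -.004 -.01 0;40 -.011 -.007 -.02 0;40 -.011 -.007 -.02 0'
python3 -m inch '40 -.006 -.004 -.01 0;40 -.011 -.007 -.02 0;40 -.011 -.007 -.02 0'
python3 -m inch '40 -.006 -.004 -.008 0;40 -.011 -.007 -.012 0;40 -.011 -.007 -.012 0'
```

```text
time: 15.35
tcp_pos: [0.5115, 0.2896, 0.108]
tool_rot: [0.966, 0.258, 0.002, -0.0]
ft_force: [-6.4, -3.5, 12.2]
finger_gap: 0.641
grasp_force: 69.9
time: 15.65
tcp_pos: [0.509, 0.2882, 0.1028]
tool_rot: [0.966, 0.258, 0.002, -0.001]
ft_force: [-4.3, -2.2, 9.7]
finger_gap: 0.637
grasp_force: 70.6
time: 15.95
tcp_pos: [0.508, 0.2876, 0.1004]
tool_rot: [0.966, 0.259, 0.004, -0.001]
ft_force: [-1.1, 1.0, 7.7]
finger_gap: 0.637
grasp_force: 70.7
```

```bash

python3 -m inch '40 -.008 -.005 -.006 0;40 -.014 -.008 -.01 0;40 -.014 -.008 -.01 0'
python3 -m inch '40 -.008 -.005 -.004 0;40 -.014 -.008 -.006 0;40 -.014 -.008 -.006 0'
```

```text
time: 16.25
tcp_pos: [0.5066, 0.2864, 0.0993]
tool_rot: [0.966, 0.258, 0.006, -0.002]
ft_force: [1.7, 2.4, 8.9]
finger_gap: 0.641
grasp_force: 70.9
time: 16.55
tcp_pos: [0.5044, 0.285, 0.0986]
tool_rot: [0.966, 0.258, 0.008, -0.002]
ft_force: [3.3, 1.6, 9.7]
finger_gap: 0.641
grasp_force: 70.9
```

```bash

python3 -m inch '40 -.008 -.005 -.002 0;40 -.014 -.008 -.003 0;40 -.014 -.008 -.003 0'
python3 -m inch '40 -.008 -.005 -.002 0;40 -.014 -.008 -.003 0;40 -.014 -.008 -.003 0'
```

```text
time: 16.85
tcp_pos: [0.5043, 0.2851, 0.0986]
tool_rot: [0.966, 0.259, 0.012, -0.003]
ft_force: [12.4, 8.2, 3.1]
finger_gap: 0.643
grasp_force: 69.8
time: 17.15
tcp_pos: [0.5043, 0.2851, 0.0991]
tool_rot: [0.966, 0.259, 0.016, -0.004]
ft_force: [20.6, 13.0, 0.6]
finger_gap: 0.639
grasp_force: 69.4
```

```bash

python3 -m inch '40 .024 .014 .006 0;40 .024 .014 .006 0;66 .024 .014 .006 0;66 .024 .014 .006 0;66 .024 .014 .006 0'
python3 -m inch '70 0 0 0 0;70 .02 .01 .2 0;70 .06 .03 .4 0;70 .12 .07 .6 0;70 .12 .07 .7 0;70 .12 .07 .7 0'
python3 - <<'E'
from h import *
st();m,im=grab("wrist","w5.png")
O=np.array([.473,.267,.03]);c,s=np.cos(.26),np.sin(.26);u=np.array([.866,.5,0]);X=u*c+np.array([0,0,s]);Z=-u*s+np.array([0,0,c]);Y=np.array([-.5,.866,0])
P=[O+x*X+y*Y+z*Z for x,y,z in[(.13,.05,0),(.13,-.05,0),(0,.028,.08),(0,-.028,.08),(.11,.028,.08),(.11,-.028,.08),(.11,.028,.04),(.11,-.028,.04)]]
for i,q in enumerate(proj(m,P).astype(int)): cv2.circle(im,tuple(map(int,q)),2,(0,0,255) if i<2 else (255,0,255) if i<6 else (255,255,0),-1)
cv2.imwrite("pics/w5.png",im)
E
```

```text
time: 17.65
tcp_pos: [0.4963, 0.2806, 0.0921]
tool_rot: [0.966, 0.258, -0.001, 0.0]
ft_force: [-0.4, -1.0, -0.6]
finger_gap: 0.776
grasp_force: 0.0
time: 18.25
tcp_pos: [0.53, 0.3, 0.2739]
tool_rot: [0.966, 0.258, 0.005, -0.001]
ft_force: [-0.3, -0.2, 0.6]
finger_gap: 0.819
grasp_force: 0.0
t 18.25 tcp [0.53   0.3    0.2739] yaw 29.9 F [-0.3 -0.2  0.6] gap 0.819 grip 0.0 q6 1.52
```

View pics/w5.png

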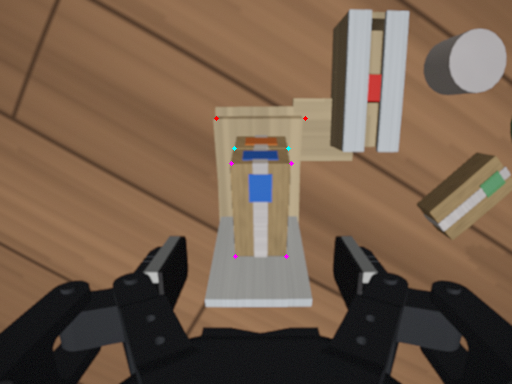

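The pile is still good: the blue carton's top edge is at row 162, where 163 was predicted. Next is a (green).

```bash

python3 -m inch '85 .2 -.1 0 -.14;85 .21 -.3 0 -.28;85 .21 -.5 0 -.42;85 .21 -.53 0 -.56;85 .21 -.53 0 -.7;85 .21 -.53 0 -.77;85 .21 -.53 0 -.77'
python3 -m inch '85 .2 -.2 -.1 0;85 .21 -.4 -.15 0;85 .21 -.53 -.15 0;85 .21 -.53 -.15 0;85 .21 -.53 -.15 0'
python3 - <<'E'
from h import *
st();carton("a",(.637,.036),fn="w6.png")
E
```

```text
time: 19.0
tcp_pos: [0.5779, 0.1651, 0.2647]
tool_rot: [0.99, -0.142, -0.002, 0.001]
ft_force: [0.1, 0.6, 0.1]
finger_gap: 0.997
grasp_force: 0.0
time: 19.5
tcp_pos: [0.6309, 0.0321, 0.228]
tool_rot: [0.99, -0.142, -0.002, 0.0]
ft_force: [0.0, 0.8, -0.8]
finger_gap: 0.993
grasp_force: 0.0
t 19.5 tcp [0.6309 0.0321 0.228 ] yaw -16.3 F [ 0.   0.8 -0.8] gap 0.993 grip 0.0 q6 1.87
a ctr [635.  38.] size [ 59. 115.] yaw 163.6 bbox (227, 115, 56, 105)
```

```bash

python3 -m inch '85 .02 .02 -.2 0; 85 .02 .02 -.4 0; 85 .02 .02 -.6 0; 85 .02 .02 -.8 0; 85 .02 .02 -.86 0;85 .02 .02 -.86 0;85 .02 .02 -.86 0'
python3 -m inch '40 0 0 0 0;40 0 0 0 0;40 0 0 0 0;40 0 0 0 0;40 0 0 0 0;40 0 0 0 0'
python3 -m inch '40 0 0 .2 0;40 0 0 .4 0;40 0 0 .6 0;40 0 0 .8 0;40 0 0 .98 0;40 0 0 .98 0;40 0 0 .98 0'
```

```text
time: 20.25
tcp_pos: [0.6386, 0.0394, 0.0171]
tool_rot: [0.99, -0.141, 0.001, -0.0]
ft_force: [0.4, 0.4, -0.1]
finger_gap: 0.997
grasp_force: 0.0
time: 20.85
tcp_pos: [0.6396, 0.0382, 0.0186]
tool_rot: [0.99, -0.141, 0.003, -0.0]
ft_force: [0.3, 0.7, 6.2]
finger_gap: 0.637
grasp_force: 66.7
time: 21.55
tcp_pos: [0.6375, 0.0383, 0.2621]
tool_rot: [0.99, -0.141, 0.002, -0.0]
ft_force: [0.3, 0.2, -6.6]
finger_gap: 0.638
grasp_force: 67.5
```

```bash

python3 -m inch '40 -.1 .2 0 .14;40 -.2 .4 0 .28;40 -.35 .6 0 .42;40 -.5 .8 0 .56;40 -.534 .987 0 .7;40 -.534 .987 0 .77;40 -.534 .987 0 .77;40 -.534 .987 0 .77'
python3 - <<'E'
from h import *
st();m,im=grab("wrist","w7.png")
E
```

```text
time: 22.35
tcp_pos: [0.5015, 0.2849, 0.2568]
tool_rot: [0.966, 0.259, -0.003, 0.001]
ft_force: [0.3, -0.6, -4.2]
finger_gap: 0.643
grasp_force: 67.5
t 22.35 tcp [0.5015 0.2849 0.2568] yaw 30.0 F [ 0.3 -0.6 -4.2] gap 0.643 grip 67.5 q6 1.52
```

View pics/w7.png

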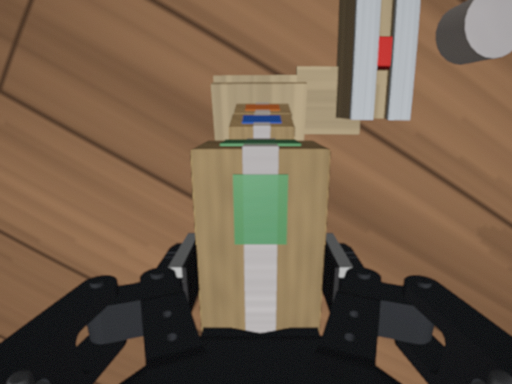

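The green carton is held level above the undisturbed pile, centred at column 261.

```bash

python3 -m inch '40 .01 0 -.15 0;40 .01 0 -.3 0;40 .01 0 -.36 0;40 .01 0 -.36 0;40 .01 0 -.36 0'
python3 -m inch '40 0 0 -.02 0;40 0 0 -.04 0;40 0 0 -.05 0;40 0 0 -.05 0'
```

```text
time: 22.9
tcp_pos: [0.5067, 0.2846, 0.1705]
tool_rot: [0.966, 0.258, 0.0, 0.0]
ft_force: [0.6, 0.2, -3.9]
finger_gap: 0.641
grasp_force: 67.4
time: 23.3
tcp_pos: [0.5057, 0.2851, 0.1574]
tool_rot: [0.966, 0.258, -0.0, 0.0]
ft_force: [-0.8, -0.8, -4.5]
finger_gap: 0.639
grasp_force: 67.5
```

```bash

python3 -m inch '40 0 0 -.01 0;40 0 0 -.02 0;40 0 0 -.02 0'
python3 -m inch '40 -.006 -.003 -.01 0;40 -.011 -.006 -.02 0;40 -.011 -.006 -.02 0'
python3 -m inch '40 -.006 -.003 -.01 0;40 -.011 -.006 -.02 0;40 -.011 -.006 -.02 0'
```

```text
time: 23.6
tcp_pos: [0.5063, 0.2854, 0.154]
tool_rot: [0.966, 0.258, 0.001, -0.0]
ft_force: [-3.0, 0.0, 1.9]
finger_gap: 0.641
grasp_force: 68.3
time: 23.9
tcp_pos: [0.5046, 0.2844, 0.1507]
tool_rot: [0.966, 0.258, 0.002, -0.0]
ft_force: [-4.8, -2.3, 9.7]
finger_gap: 0.638
grasp_force: 69.8
time: 24.2
tcp_pos: [0.5016, 0.2826, 0.1452]
tool_rot: [0.966, 0.258, 0.002, -0.0]
ft_force: [-4.2, -2.8, 8.4]
finger_gap: 0.64
grasp_force: 70.3
```

```bash

python3 -m inch '40 -.006 -.003 -.01 0;40 -.011 -.006 -.016 0;40 -.011 -.006 -.016 0'
python3 -m inch '40 -.006 -.003 -.008 0;40 -.011 -.006 -.012 0;40 -.011 -.006 -.012 0'
python3 -m inch '40 -.008 -.005 -.004 0;40 -.014 -.008 -.006 0;40 -.014 -.008 -.006 0'
```

```text
time: 24.5
tcp_pos: [0.4997, 0.2816, 0.1414]
tool_rot: [0.966, 0.258, 0.003, -0.001]
ft_force: [-2.7, -1.4, 6.6]
finger_gap: 0.639
grasp_force: 70.5
time: 24.8
tcp_pos: [0.4991, 0.2812, 0.1399]
tool_rot: [0.966, 0.258, 0.005, -0.001]
ft_force: [1.3, 0.6, 9.5]
finger_gap: 0.638
grasp_force: 70.8
time: 25.1
tcp_pos: [0.4964, 0.2796, 0.1391]
tool_rot: [0.966, 0.258, 0.006, -0.001]
ft_force: [2.3, 0.7, 9.9]
finger_gap: 0.642
grasp_force: 70.9
```

```bash

python3 -m inch '40 -.008 -.005 -.002 0;40 -.014 -.008 -.003 0;40 -.014 -.008 -.003 0'
python3 -m inch '40 -.008 -.005 -.002 0;40 -.012 -.006 -.003 0;40 -.012 -.006 -.003 0'
```

```text
time: 25.4
tcp_pos: [0.4962, 0.2796, 0.139]
tool_rot: [0.966, 0.259, 0.011, -0.002]
ft_force: [10.8, 7.4, 3.4]
finger_gap: 0.638
grasp_force: 70.0
time: 25.7
tcp_pos: [0.4962, 0.2796, 0.1393]
tool_rot: [0.966, 0.259, 0.014, -0.003]
ft_force: [17.8, 10.1, 1.1]
finger_gap: 0.639
grasp_force: 69.5
```

```bash

python3 -m inch '40 .022 .013 .006 0;40 .022 .013 .006 0;66 .022 .013 .006 0;66 .022 .013 .006 0;66 .022 .013 .006 0'
python3 -m inch '70 0 0 0 0;70 .02 .01 .2 0;70 .06 .03 .4 0;70 .12 .07 .6 0;70 .12 .07 .7 0;70 .12 .07 .7 0'
python3 - <<'E'
from h import *
st();m,im=grab("wrist","w8.png")
O=np.array([.473,.267,.03]);c,s=np.cos(.26),np.sin(.26);u=np.array([.866,.5,0]);X=u*c+np.array([0,0,s]);Z=-u*s+np.array([0,0,c]);Y=np.array([-.5,.866,0])
P=[O+x*X+y*Y+z*Z for x,y,z in[(.13,.05,0),(.13,-.05,0),(0,.028,.12),(0,-.028,.12),(.11,.028,.12),(.11,-.028,.12),(.11,.028,.04),(.11,-.028,.04),(.11,.028,.08),(.11,-.028,.08)]]
q=proj(m,P);print(q[4:].round())
for i,a in enumerate(q.astype(int)): cv2.circle(im,tuple(map(int,a)),1,(0,0,255) if i<2 else (255,0,255) if i<6 else (255,255,0),-1)
cv2.imwrite("pics/w8c.png",cv2.resize(im[70:270,150:400],None,fx=3,fy=3,interpolation=cv2.INTER_CUBIC))
E
```

```text
time: 26.2
tcp_pos: [0.4899, 0.2766, 0.1335]
tool_rot: [0.966, 0.258, -0.001, 0.0]
ft_force: [-0.1, 0.7, 0.3]
finger_gap: 0.77
grasp_force: 0.0
time: 26.8
tcp_pos: [0.5232, 0.2959, 0.3154]
tool_rot: [0.966, 0.258, 0.005, -0.001]
ft_force: [0.5, 0.1, 0.5]
finger_gap: 0.816
grasp_force: 0.0
t 26.8 tcp [0.5232 0.2959 0.3154] yaw 29.9 F [0.5 0.1 0.5] gap 0.816 grip 0.0 q6 1.52
[[231. 166.]
 [291. 166.]
 [237. 138.]
 [285. 138.]
 [234. 150.]
 [288. 150.]]
```

View pics/w8c.png

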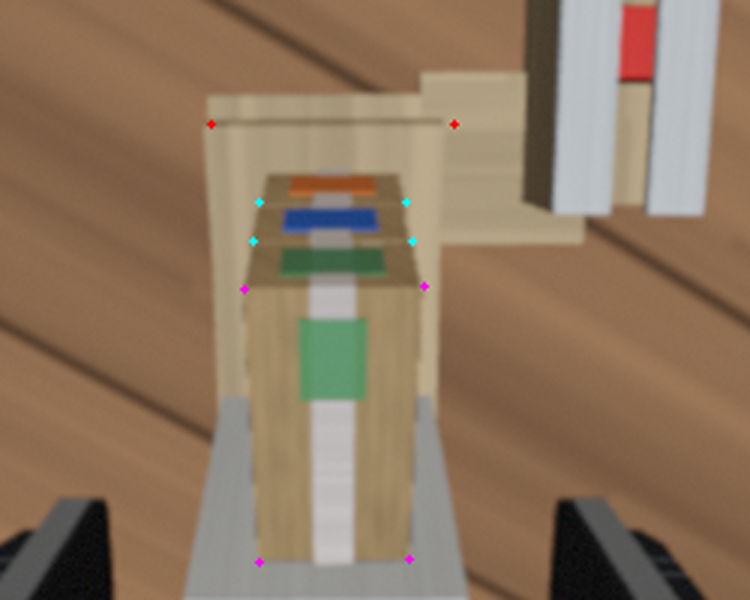

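The pile matches the model at all three layers, so step 1 is met. Now the chisel.

```bash

python3 -m inch '85 0 -.1 0 -.14;85 0 -.3 0 -.28;85 0 -.5 0 -.42;85 0 -.74 0 -.56;85 0 -.74 0 -.7;85 0 -.74 0 -.85;85 0 -.74 0 -.9;85 0 -.74 0 -.9'
python3 -m inch '85 0 -.2 -.1 0;85 0 -.4 -.17 0;85 0 -.6 -.17 0;85 0 -.74 -.17 0;85 0 -.74 -.17 0'
python3 -m inch '85 -.02 -.2 -.1 0;85 -.06 -.4 -.17 0;85 -.1 -.6 -.17 0;85 -.1 -.74 -.17 0;85 -.1 -.74 -.17 0;85 -.1 -.74 -.17 0'
python3 - <<'E'
from h import *
st();m,im=grab("wrist","w9.png")
cv2.imwrite("pics/w9c.png",cv2.resize(im[0:260,100:420],(800,600),interpolation=cv2.INTER_CUBIC))
E
```

```text
time: 27.65
tcp_pos: [0.5191, 0.1088, 0.3065]
tool_rot: [0.978, -0.209, -0.002, 0.001]
ft_force: [-0.1, -0.5, 0.1]
finger_gap: 0.997
grasp_force: 0.0
time: 28.15
tcp_pos: [0.5191, -0.0799, 0.2644]
tool_rot: [0.978, -0.21, -0.001, 0.001]
ft_force: [-0.2, 0.7, 0.2]
finger_gap: 0.999
grasp_force: 0.0
time: 28.75
tcp_pos: [0.4948, -0.2604, 0.2227]
tool_rot: [0.978, -0.209, -0.001, -0.001]
ft_force: [0.5, 0.7, 0.4]
finger_gap: 0.997
grasp_force: 0.0
t 28.75 tcp [ 0.4948 -0.2604  0.2227] yaw -24.1 F [0.5 0.7 0.4] gap 0.997 grip 0.0 q6 1.46
```

View pics/w9.png

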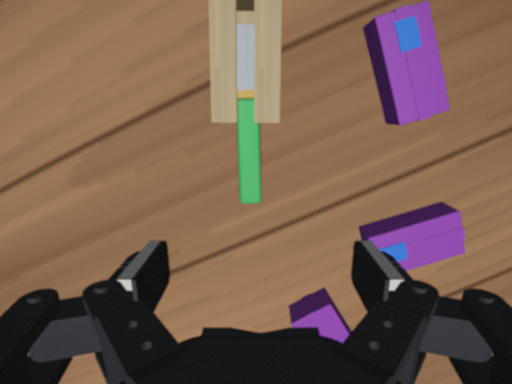

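The chisel handle runs from (247,98) to the butt at (251,203). The cubby's front roof corners are at (211,123) and (281,122). A purple look-alike lies to the right, its near corner at (360,228).

```bash
python3 - <<'E'
from h import *
m=ctrl.camera_model("wrist")
a=onz(m,[(211,123),(281,122.5)],.076);f=a.mean(0);d=a[1]-a[0];print("cub front",f.round(4),np.linalg.norm(d).round(4),"yaw",np.degrees(np.arctan2(d[0],-d[1]))-0)
b=onz(m,[(251,203),(247,98)],.048);d=b[1]-b[0];print("butt",b.round(4),np.linalg.norm(d).round(3),np.degrees(np.arctan2(d[1],d[0])).round(1))
print("purple",onz(m,[(360,228)],0).round(3),onz(m,[(360,228)],.04).round(3))
u=d[:2]/np.linalg.norm(d[:2]);print("stands out",(f[:2]-b[0][:2])@u, "grip@60",(b[0][:2]+.06*u).round(4))
E
```

```text
cub front [ 0.55   -0.2689  0.076 ] 0.0643 yaw -23.730139803051202
butt [[ 0.4707 -0.237   0.048 ]
 [ 0.5709 -0.2783  0.048 ]] 0.108 -22.4
purple [[ 0.371 -0.343  0.   ]] [[ 0.391 -0.336  0.04 ]]
stands out 0.08549577848169859 grip@60 [ 0.5261 -0.2598]
```

```bash

python3 -m inch '60 .115 0 -.1 0; 60 .115 0 -.3 0; 60 .115 0 -.5 0; 60 .115 0 -.7 0; 60 .115 0 -.827 0;60 .115 0 -.827 0;60 .115 0 -.827 0'
python3 -m inch '10 0 0 0 0;10 0 0 0 0;10 0 0 0 0;10 0 0 0 0;10 0 0 0 0;10 0 0 0 0'
python3 - <<'E'
from h import *
st()
E
```

```text
time: 29.5
tcp_pos: [0.5244, -0.2589, 0.0173]
tool_rot: [0.978, -0.207, -0.001, -0.0]
ft_force: [0.9, -0.7, -0.0]
finger_gap: 0.703
grasp_force: 0.0
time: 30.1
tcp_pos: [0.5262, -0.2614, 0.0201]
tool_rot: [0.978, -0.209, 0.002, 0.0]
ft_force: [0.1, 1.7, 6.4]
finger_gap: 0.272
grasp_force: 60.5
t 30.1 tcp [ 0.5262 -0.2614  0.0201] yaw -24.1 F [0.1 1.7 6.4] gap 0.272 grip 60.5 q6 1.49
```

```bash

python3 -m inch '10 0 0 .02 0;10 0 0 .02 0;10 -.1 .045 .02 0;10 -.2 .09 .02 0;10 -.3 .135 .02 0;10 -.4 .18 .02 0;10 -.42 .19 .02 0;10 -.42 .19 .02 0'
python3 -m inch '10 0 0 .2 0;10 0 0 .4 0;10 0 0 .5 0;10 0 0 .5 0'
python3 - <<'E'
from h import *
st();m,im=grab("wrist","w10.png")
hsv=cv2.cvtColor(im,cv2.COLOR_BGR2HSV).astype(int);g=(hsv[:,:,0]>50)&(hsv[:,:,0]<75)&(hsv[:,:,1]>120)
vv,uu=np.nonzero(g);print("green bbox",uu.min(),uu.max(),vv.min(),vv.max())
E
```

```text
time: 30.9
tcp_pos: [0.4182, -0.2127, 0.0221]
tool_rot: [0.978, -0.209, -0.0, -0.0]
ft_force: [0.1, -0.1, -0.8]
finger_gap: 0.274
grasp_force: 59.4
time: 31.3
tcp_pos: [0.4243, -0.216, 0.1534]
tool_rot: [0.978, -0.208, 0.006, 0.002]
ft_force: [0.9, -0.2, -1.1]
finger_gap: 0.27
grasp_force: 59.5
t 31.3 tcp [ 0.4243 -0.216   0.1534] yaw -24.1 F [ 0.9 -0.2 -1.1] gap 0.27 grip 59.5 q6 1.47
green bbox 230 289 158 333
```

View pics/w10.png

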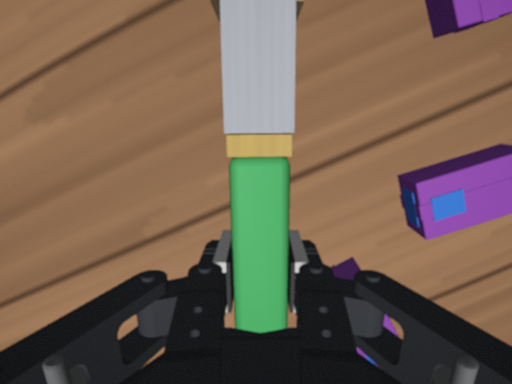

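```bash
python3 - <<'E'
from h import *
m=ctrl.camera_model("wrist");s=ctrl.get_state();t=s["tcp_pos"]
p=onz(m,[(260,133),(259.5,157)],t[2]+.028);u=np.array([np.cos(np.radians(-24.1)),np.sin(np.radians(-24.1))])
print("ferrule/handle ends ahead of tcp",((p[:,:2]-t[:2])@u).round(4),"lateral",((p[:,:2]-t[:2])@[-u[1],u[0]]).round(4))
E
python3 -m inch '10 .08 .1 .1 .14;10 .08 .2 .2 .28;10 .08 .4 .2 .42;10 .08 .6 .2 .56;10 .08 .667 .2 .7;10 .08 .667 .2 .85;10 .08 .667 .2 .9;10 .08 .667 .2 .9'
python3 -m inch '10 .08 .2 0 0;10 .08 .4 0 0;10 .08 .6 0 0;10 .08 .667 0 0;10 .08 .667 0 0;10 .08 .667 0 0'
python3 - <<'E'
from h import *
st();m,im=grab("wrist","w11.png")
E
```

```text
ferrule/handle ends ahead of tcp [0.0566 0.0477] lateral [0.0006 0.0008]
time: 32.15
tcp_pos: [0.4384, -0.0459, 0.1951]
tool_rot: [0.966, 0.259, -0.002, -0.001]
ft_force: [0.6, 0.2, -0.7]
finger_gap: 0.268
grasp_force: 59.8
time: 32.75
tcp_pos: [0.4588, 0.1202, 0.196]
tool_rot: [0.966, 0.258, -0.001, 0.0]
ft_force: [1.1, -0.4, -0.5]
finger_gap: 0.27
grasp_force: 59.9
t 32.75 tcp [0.4588 0.1202 0.196 ] yaw 30.0 F [ 1.1 -0.4 -0.5] gap 0.27 grip 59.9 q6 1.25
```

View pics/w11.png

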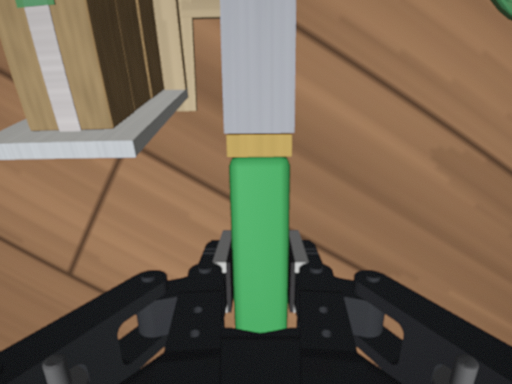

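The chisel is held straight; the grip is at chisel x≈-29 mm, with the tip 118.6 mm ahead of the TCP. I line up with the channel axis and lower.

```bash

python3 -m inch '10 .116 .04 -.15 0;10 .116 .04 -.3 0;10 .116 .04 -.45 0;10 .116 .04 -.6 0;10 .116 .04 -.65 0;10 .116 .04 -.65 0;10 .116 .04 -.65 0'
python3 - <<'E'
from h import *
st();t=ctrl.get_state()["tcp_pos"][:2]-[.6138,.2026];print("along",t@[.866,.5],"lat",t@[-.5,.866])
m,im=grab("scene");x,y=proj(m,[[.6,.195,.06]])[0].astype(int);cv2.imwrite("pics/s3c.png",cv2.resize(im[y-60:y+60,x-80:x+80],None,fx=5,fy=5,interpolation=cv2.INTER_CUBIC))
E
```

```text
time: 33.5
tcp_pos: [0.4895, 0.1299, 0.036]
tool_rot: [0.966, 0.258, 0.001, 0.0]
ft_force: [0.1, -0.3, -1.4]
finger_gap: 0.273
grasp_force: 59.8
t 33.5 tcp [0.4895 0.1299 0.036 ] yaw 29.9 F [ 0.1 -0.3 -1.4] gap 0.273 grip 59.8 q6 1.26
along -0.14401846643358876 lat -0.0007743007238695213
```

View pics/s3c.png

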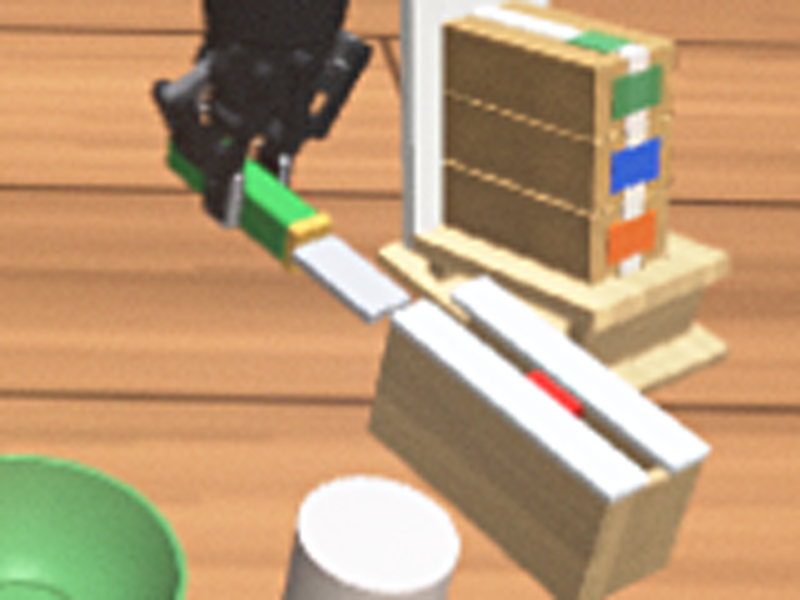

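The chisel lines up with the channel and the pile is neat. Now I advance.

```bash

python3 -m inch '10 .03 .018 -.012 0;10 .08 .046 -.012 0;10 .13 .076 -.012 0;10 .18 .105 -.012 0;10 .208 .12 -.012 0;10 .208 .12 -.012 0'
python3 -m inch '10 .03 .018 0 0;10 .06 .035 0 0;10 .09 .052 0 0;10 .12 .07 0 0;10 .14 .08 0 0;10 .14 .08 0 0'
python3 - <<'E'
from h import *
st();t=ctrl.get_state()["tcp_pos"][:2]-[.6138,.2026];print("along",t@[.866,.5],"lat",t@[-.5,.866])
E
```

```text
time: 34.15
tcp_pos: [0.542, 0.1613, 0.032]
tool_rot: [0.966, 0.259, 0.001, 0.0]
ft_force: [0.4, -0.6, -1.7]
finger_gap: 0.27
grasp_force: 59.8
time: 34.75
tcp_pos: [0.5759, 0.1808, 0.0316]
tool_rot: [0.966, 0.258, 0.0, -0.0]
ft_force: [-0.5, -1.0, -1.9]
finger_gap: 0.268
grasp_force: 59.8
t 34.75 tcp [0.5759 0.1808 0.0316] yaw 30.0 F [-0.5 -1.  -1.9] gap 0.268 grip 59.8 q6 1.31
along -0.04372213297522716 lat 0.00012639582365157908
```

```bash

python3 -m inch '10 .03 .018 0 0;10 .052 .03 0 0;10 .052 .03 0 0'
python3 -m inch '10 .014 .008 0 0;10 .02 .012 0 0;10 .02 .012 0 0'
python3 -m inch '10 .008 .004 0 0;10 .014 .008 0 0;10 .014 .008 0 0'
```

```text
time: 35.05
tcp_pos: [0.589, 0.1883, 0.0318]
tool_rot: [0.966, 0.258, 0.0, -0.0]
ft_force: [-1.6, 0.0, -1.9]
finger_gap: 0.27
grasp_force: 59.8
time: 35.35
tcp_pos: [0.5936, 0.191, 0.0319]
tool_rot: [0.966, 0.258, 0.0, -0.0]
ft_force: [-1.3, -0.3, -2.1]
finger_gap: 0.27
grasp_force: 59.8
time: 35.65
tcp_pos: [0.5936, 0.1915, 0.031]
tool_rot: [0.966, 0.259, -0.004, 0.0]
ft_force: [-10.2, -5.2, 2.9]
finger_gap: 0.271
grasp_force: 60.4
```

The tip is at about 95.6 mm and the force is rising, so the bolt is at its stop. I press once more, then withdraw.

```bash

python3 -m inch '10 .008 .004 0 0;10 .008 .004 0 0;10 .008 .004 0 0'
python3 -m inch '10 -.1 -.058 0 0;10 -.2 -.116 0 0;10 -.3 -.174 0 0;10 -.4 -.232 0 0;10 -.52 -.3 0 0;10 -.52 -.3 0 0;10 -.52 -.3 0 0'
python3 -m inch '10 0 -.1 .2 0;10 0 -.2 .3 0;10 0 -.2 .3 0'
python3 - <<'E'
from h import *
st();m,im=grab("scene");hsv=cv2.cvtColor(im,cv2.COLOR_BGR2HSV).astype(int)
u,v=proj(m,[[.69,.247,.065]])[0].astype(int);w=im[v-30:v+30,u-40:u+40].astype(int);r=(w[:,:,2]>150)&(w[:,:,1]<70)&(w[:,:,0]<70)
vv,uu=np.nonzero(r);P=onz(m,np.c_[uu+u-40,vv+v-30],.061)
a=(P[:,:2]-[.6138,.2026])@[.866,.5];print("red along range",a.min(),a.max())
m,im=grab("wrist","w12.png");h=cv2.cvtColor(im,cv2.COLOR_BGR2HSV).astype(int);g=(h[:,:,0]>50)&(h[:,:,0]<75)&(h[:,:,1]>120);vv,uu=np.nonzero(g);print("green bbox",uu.min(),uu.max(),vv.min(),vv.max())
E
```

```text
time: 35.95
tcp_pos: [0.5935, 0.1917, 0.0303]
tool_rot: [0.966, 0.259, -0.006, 0.001]
ft_force: [-13.6, -7.1, 5.3]
finger_gap: 0.268
grasp_force: 60.6
time: 36.65
tcp_pos: [0.4697, 0.119, 0.0325]
tool_rot: [0.966, 0.258, 0.002, 0.0]
ft_force: [1.3, -0.4, -0.8]
finger_gap: 0.268
grasp_force: 59.7
time: 36.95
tcp_pos: [0.4755, 0.0678, 0.1129]
tool_rot: [0.966, 0.258, 0.007, 0.002]
ft_force: [-0.0, 0.3, -0.2]
finger_gap: 0.263
grasp_force: 59.9
t 36.95 tcp [0.4755 0.0678 0.1129] yaw 29.9 F [-0.   0.3 -0.2] gap 0.263 grip 59.9 q6 1.14
red along range 0.09921030806799751 0.12692475004442333
green bbox 231 289 159 333
```

The bolt is home and the chisel has not slipped. I move to clear table, turn the chisel to 156°, lay it down and regrip nearer its balance point.

```bash

python3 -m inch '10 .1 -.2 .05 0;10 .178 -.39 .1 0;10 .178 -.39 .1 .14;10 .178 -.39 .1 .28;10 .178 -.39 .1 .42;10 .178 -.39 .1 .56;10 .178 -.39 .1 .7;10 .178 -.39 .1 .7'
python3 -m inch '10 0 0 0 .14;10 0 0 0 .28;10 0 0 0 .42;10 0 0 0 .56;10 0 0 0 .7;10 0 0 0 .84;10 0 0 0 .9;10 0 0 0 .9'
python3 -m inch '10 0 0 0 .14;10 0 0 0 .28;10 0 0 0 .42;10 0 0 0 .5;10 0 0 0 .5;10 0 0 0 .5'
python3 - <<'E'
from h import *
st()
E
```

```text
time: 37.85
tcp_pos: [0.5128, -0.0276, 0.1299]
tool_rot: [0.809, 0.588, -0.001, -0.001]
ft_force: [1.3, -0.3, -1.6]
finger_gap: 0.275
grasp_force: 60.0
time: 38.65
tcp_pos: [0.5131, -0.0279, 0.1307]
tool_rot: [0.456, 0.89, -0.0, -0.001]
ft_force: [-0.0, 0.1, -2.2]
finger_gap: 0.27
grasp_force: 60.0
time: 39.25
tcp_pos: [0.5131, -0.0283, 0.1313]
tool_rot: [0.21, 0.978, 0.0, -0.0]
ft_force: [1.0, -0.9, -2.3]
finger_gap: 0.273
grasp_force: 60.0
t 39.25 tcp [ 0.5131 -0.0283  0.1313] yaw 155.7 F [ 1.  -0.9 -2.3] gap 0.273 grip 60.0 q6 -1.25
```

Now lower to z≈0.005, release, go up 60 mm, shift 47 mm toward the blade, and check.

```bash

python3 -m inch '10 0 0 -.15 0;10 0 0 -.3 0;10 0 0 -.45 0;10 0 0 -.5 0;10 0 0 -.5 0;10 0 0 -.5 0'
python3 - <<'E'
from h import *
st()
E
```

```text
time: 39.85
tcp_pos: [0.5143, -0.0287, 0.0078]
tool_rot: [0.209, 0.978, 0.0, 0.001]
ft_force: [0.2, -0.6, -1.3]
finger_gap: 0.271
grasp_force: 59.9
t 39.85 tcp [ 0.5143 -0.0287  0.0078] yaw 155.9 F [ 0.2 -0.6 -1.3] gap 0.271 grip 59.9 q6 -1.25
```

```bash

python3 -m inch '10 0 0 -.014 0;10 0 0 -.014 0;60 0 0 -.014 0;60 0 0 -.014 0;60 0 0 -.014 0;60 0 0 -.014 0'
python3 -m inch '60 0 0 .2 0;60 0 0 .4 0;60 -.1 .045 .6 0;60 -.172 .077 .7 0;60 -.172 .077 .7 0;60 -.172 .077 .7 0'
python3 - <<'E'
from h import *
st();m,im=grab("wrist","w13.png");t=ctrl.get_state()["tcp_pos"]
h=cv2.cvtColor(im,cv2.COLOR_BGR2HSV).astype(int)
g=((h[:,:,0]>50)&(h[:,:,0]<75)&(h[:,:,1]>120)).astype(np.uint8)*255
c=max(cv2.findContours(g,0,1)[0],key=cv2.contourArea);w=onz(m,c.reshape(-1,2),.028)[:,:2]
o=((h[:,:,0]>15)&(h[:,:,0]<28)&(h[:,:,1]>170)&(h[:,:,2]>140));vv,uu=np.nonzero(o);print("ferrule px",len(uu),np.median(uu),np.median(vv))
print("ferrule at",onz(m,[(np.median(uu),np.median(vv))],.028).round(4))
print(cv2.boundingRect(c),[np.round(x,1) for x in cv2.minAreaRect((w*1000).astype(np.float32))])
E
```

```text
time: 40.45
tcp_pos: [0.5134, -0.0286, 0.0036]
tool_rot: [0.208, 0.978, 0.0, 0.0]
ft_force: [0.2, 0.0, -1.2]
finger_gap: 0.702
grasp_force: 0.0
time: 41.05
tcp_pos: [0.4707, -0.0093, 0.1791]
tool_rot: [0.208, 0.978, 0.0, 0.001]
ft_force: [0.3, 0.5, -0.2]
finger_gap: 0.703
grasp_force: 0.0
t 41.05 tcp [ 0.4707 -0.0093  0.1791] yaw 156.0 F [ 0.3  0.5 -0.2] gap 0.703 grip 0.0 q6 -1.22
ferrule px 0 nan nan
ferrule at [[nan nan nan]]
(249, 181, 23, 96) [array([518. , -29.4]), array([ 21.6, 104. ]), np.float64(66.4)]
  return _methods._mean(a, axis=axis, dtype=dtype,
  ret = ret.dtype.type(ret / rcount)
```

View pics/w13.png

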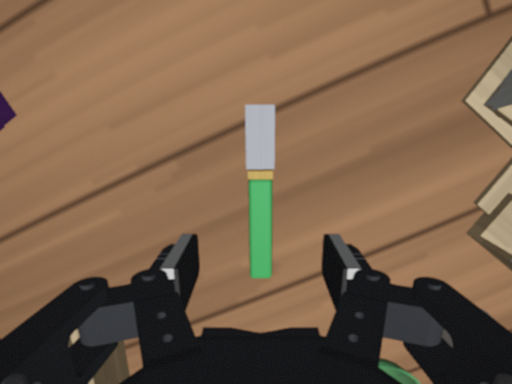

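The chisel lies straight on the table, from the butt at (261,277) to the tip at (260,105). I'll grip the blade at chisel x≈+42, so the handle can go right to the back of the cubby.

```bash

python3 -m inch '60 -.088 .039 -.15 0;60 -.088 .039 -.3 0;60 -.088 .039 -.45 0;60 -.088 .039 -.6 0;60 -.088 .039 -.702 0;60 -.088 .039 -.702 0;60 -.088 .039 -.702 0'
python3 -m inch '10 0 0 0 0;10 0 0 0 0;10 0 0 0 0;10 0 0 0 0;10 0 0 0 0'
python3 -m inch '10 0 0 .1 0;10 0 0 .3 0;10 0 0 .5 0;10 0 0 .6 0;10 0 0 .6 0;10 0 0 .6 0'
python3 - <<'E'
from h import *
st();m,im=grab("scene");x,y=proj(m,[[.49,-.01,.15]])[0].astype(int);cv2.imwrite("pics/s4c.png",cv2.resize(im[y-60:y+60,x-80:x+80],None,fx=5,fy=5,interpolation=cv2.INTER_CUBIC))
E
```

```text
time: 41.8
tcp_pos: [0.4467, 0.0003, 0.0013]
tool_rot: [0.208, 0.978, -0.0, -0.002]
ft_force: [0.1, 0.7, 0.3]
finger_gap: 0.704
grasp_force: 0.0
time: 42.3
tcp_pos: [0.4494, 0.0003, 0.0042]
tool_rot: [0.208, 0.978, 0.0, 0.001]
ft_force: [-1.2, 1.1, 7.8]
finger_gap: 0.308
grasp_force: 59.0
time: 42.9
tcp_pos: [0.4481, 0.0004, 0.1529]
tool_rot: [0.208, 0.978, 0.0, 0.0]
ft_force: [0.5, -0.2, -2.4]
finger_gap: 0.309
grasp_force: 59.8
t 42.9 tcp [4.481e-01 4.000e-04 1.529e-01] yaw 155.9 F [ 0.5 -0.2 -2.4] gap 0.309 grip 59.8 q6 -1.21
```

View pics/s4c.png

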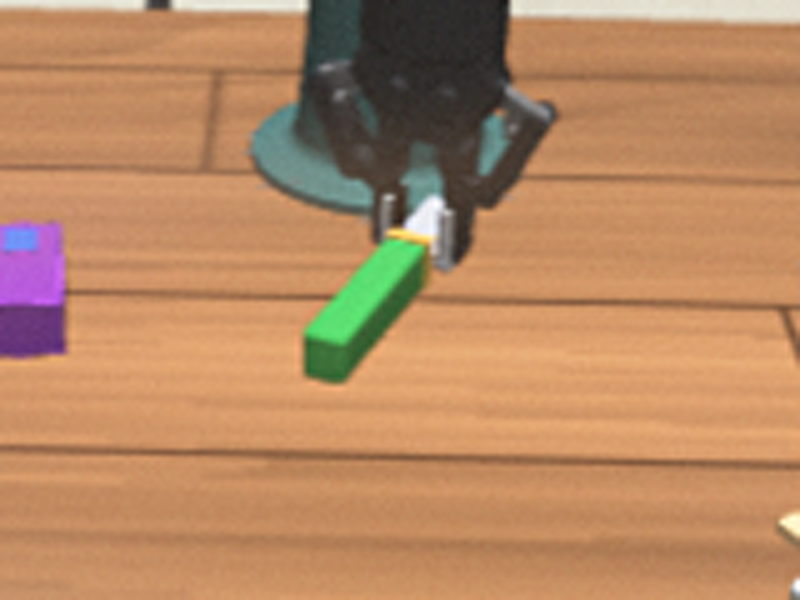

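That view shows the chisel held by the blade, handle pointing out toward the cubby end. I've now gone over the 14-picture viewing limit, so from here I'll check by numbers only. First, the pitch of the handle.

```bash
cat >> h.py <<'E'
def handle(dirxy):
    "butt position of held/lying chisel from the scene view: green face px nearest camera, height from ray at plan position via top view"
    out=[]
    for n in("scene","top"):
        m,im=grab(n);h=cv2.cvtColor(im,cv2.COLOR_BGR2HSV).astype(int)
        g=((h[:,:,0]>50)&(h[:,:,0]<72)&(h[:,:,1]>150)).astype(np.uint8)*255
        cs=[c for c in cv2.findContours(g,0,1)[0] if cv2.contourArea(c)>40]
        out.append([(round(cv2.contourArea(c)),np.round(cv2.boxPoints(cv2.minAreaRect(c))).tolist()) for c in cs])
    return out
E
python3 - <<'E'
from h import *
m=ctrl.camera_model("scene");x,y=proj(m,[[.49,-.01,.15]])[0].astype(int)
uv=[(325/5+x-80,357/5+y-60),(347/5+x-80,340/5+y-60),(325/5+x-80,340/5+y-60)]
t=ctrl.get_state()["tcp_pos"];u=np.array([.9135,-.4067])
c,d=ray(m,uv)
for k in range(2):
    # plane perpendicular to axis at butt (132 mm ahead of tcp)
    s=((t[:2]+.132*u-c[:2])@u)/(d[k,:2]@u);p=c+s*d[k];print(p.round(4),"lat",((p[:2]-t[:2])@[-u[1],u[0]]).round(4))
print("expect butt z",t[2]+.0098)
q=proj(m,[np.r_[t[:2]+.132*u,t[2]+.0098]])[0];print((q-[x-80,y-60])*5)
E
```

```text
[ 0.5686 -0.0507  0.163 ] lat 0.0028
[ 0.5732 -0.0403  0.1757] lat 0.0141
expect butt z 0.16123744243325813
[319.69508509 358.71573989]
```

Level and straight. I move to the front of the cubby.

```bash

python3 -m inch '10 -.05 -.2 0 0;10 -.1 -.4 0 0;10 -.15 -.6 0 0;10 -.166 -.83 0 0;10 -.166 -.83 0 0;10 -.166 -.83 0 0;10 -.166 -.83 0 0'
python3 -m inch '10 0 0 -.15 0;10 0 0 -.3 0;10 0 0 -.4 0;10 0 0 -.4 0;10 0 0 -.4 0'
python3 - <<'E'
from h import *
st();t=ctrl.get_state()["tcp_pos"];u=np.array([.9135,-.4067]);n=np.array([.4067,.9135]);r=t[:2]-[.55,-.2712];print("tcp along",r@u,"lat",r@n)
m,im=grab("wrist","w14.png");h=cv2.cvtColor(im,cv2.COLOR_BGR2HSV).astype(int)
m,im=grab("scene");h=cv2.cvtColor(im,cv2.COLOR_BGR2HSV).astype(int)
x,y=proj(m,[np.r_[t[:2]+.08*u,t[2]+.024]])[0].astype(int)
g=((h[:,:,0]>50)&(h[:,:,0]<72)&(h[:,:,1]>150));g2=np.zeros_like(g);g2[y-40:y+40,x-40:x+40]=g[y-40:y+40,x-40:x+40]
vv,uu=np.nonzero(g2);print("green scene px",len(uu),uu.min(),uu.max(),vv.min(),vv.max())
print("expected butt corners",proj(m,[np.r_[t[:2]+.132*u+a*n,t[2]+.0098+b] for a in(-.012,.012) for b in(-.014,.014)]).round(1).tolist())
E
```

```text
time: 43.65
tcp_pos: [0.4055, -0.2058, 0.1509]
tool_rot: [0.209, 0.978, 0.001, -0.002]
ft_force: [0.1, 0.6, -1.5]
finger_gap: 0.312
grasp_force: 60.0
time: 44.15
tcp_pos: [0.4064, -0.2054, 0.0524]
tool_rot: [0.207, 0.978, 0.0, -0.001]
ft_force: [0.6, -0.4, -1.1]
finger_gap: 0.305
grasp_force: 59.9
t 44.15 tcp [ 0.4064 -0.2054  0.0524] yaw 156.1 F [ 0.6 -0.4 -1.1] gap 0.305 grip 59.9 q6 -1.68
tcp along -0.15788775769623375 lat 0.0016816512151249655
green scene px 102 182 207 169 188
expected butt corners [[181.7, 194.6], [180.7, 186.1], [189.1, 196.8], [188.2, 188.3]]
```

```bash

python3 -m inch '10 -.005 -.011 -.05 0;10 -.005 -.011 -.096 0;10 -.005 -.011 -.096 0;10 -.005 -.011 -.096 0'
python3 -m inch '10 .05 -.022 0 0;10 .1 -.045 0 0;10 .15 -.067 0 0;10 .2 -.089 0 0;10 .2 -.089 0 0'
python3 -m inch '10 .05 -.022 0 0;10 .1 -.045 0 0;10 .15 -.067 0 0;10 .2 -.089 0 0;10 .2 -.089 0 0'
python3 - <<'E'
from h import *
st();t=ctrl.get_state()["tcp_pos"];u=np.array([.9135,-.4067]);n=np.array([.4067,.9135]);r=t[:2]-[.55,-.2712];print("tcp along",r@u,"lat",r@n)
E
```

```text
time: 44.65
tcp_pos: [0.4048, -0.2096, 0.0282]
tool_rot: [0.209, 0.978, 0.0, -0.001]
ft_force: [0.1, 0.4, -2.7]
finger_gap: 0.307
grasp_force: 60.0
time: 45.15
tcp_pos: [0.4586, -0.2337, 0.0296]
tool_rot: [0.208, 0.978, -0.0, 0.002]
ft_force: [-0.3, 0.1, -1.6]
finger_gap: 0.309
grasp_force: 60.0
time: 45.65
tcp_pos: [0.5081, -0.2557, 0.0294]
tool_rot: [0.208, 0.978, -0.0, 0.001]
ft_force: [-1.3, 0.7, -1.1]
finger_gap: 0.307
grasp_force: 60.0
t 45.65 tcp [ 0.5081 -0.2557  0.0294] yaw 156.0 F [-1.3  0.7 -1.1] gap 0.307 grip 60.0 q6 -1.66
tcp along -0.04458713389185989 lat -0.002883363874123296
```

```bash

python3 -m inch '10 .03 -.013 0 0;10 .058 -.026 -.008 0;10 .058 -.026 -.012 0;10 .058 -.026 -.012 0'
python3 -m inch '10 .01 -.005 0 0;10 .022 -.01 0 0;10 .022 -.01 0 0'
python3 - <<'E'
from h import *
st();t=ctrl.get_state()["tcp_pos"];u=np.array([.9135,-.4067]);n=np.array([.4067,.9135]);r=t[:2]-[.55,-.2712];print("tcp along",r@u,"lat",r@n)
E
```

```text
time: 46.05
tcp_pos: [0.5196, -0.2607, 0.0254]
tool_rot: [0.208, 0.978, 0.0, -0.0]
ft_force: [-1.2, -0.4, -1.6]
finger_gap: 0.311
grasp_force: 60.0
time: 46.35
tcp_pos: [0.526, -0.2636, 0.026]
tool_rot: [0.208, 0.978, -0.0, 0.0]
ft_force: [0.7, -0.3, -1.8]
finger_gap: 0.305
grasp_force: 60.0
t 46.35 tcp [ 0.526  -0.2636  0.026 ] yaw 155.9 F [ 0.7 -0.3 -1.8] gap 0.305 grip 60.0 q6 -1.66
tcp along -0.025035735893317566 lat -0.00285139048943012
```

```bash

python3 -m inch '10 .008 -.004 0 0;10 .015 -.007 -.004 0;10 .015 -.007 -.006 0'
python3 -m inch '10 .006 -.003 -.002 0;10 .008 -.004 -.002 0'
```

```text
time: 46.65
tcp_pos: [0.5296, -0.2653, 0.0244]
tool_rot: [0.208, 0.978, -0.0, 0.0]
ft_force: [-0.3, 0.1, 1.3]
finger_gap: 0.313
grasp_force: 60.3
time: 46.85
tcp_pos: [0.5298, -0.2654, 0.0243]
tool_rot: [0.208, 0.978, 0.001, -0.002]
ft_force: [-6.9, 4.1, 7.9]
finger_gap: 0.309
grasp_force: 61.0
```

The back wall is reached, so I release, lift clear, and check everything from above.

```bash

python3 -m inch '10 -.004 .002 .004 0;60 -.004 .002 .004 0;60 -.004 .002 .004 0;60 -.004 .002 .004 0;60 -.004 .002 .004 0'
python3 -m inch '60 0 0 .1 0;60 0 0 .3 0;60 0 0 .5 0;60 0 0 .7 0;60 0 0 .8 0;60 0 0 .8 0'
python3 -m inch '60 -.2 -.2 0 0;60 -.4 -.4 0 0;60 -.5 -.6 0 0;60 -.5 -.8 0 0;60 -.5 -.9 0 0;60 -.5 -.9 0 0'
python3 - <<'E'
from h import *
st();m,im=grab("top","topE.png");h=cv2.cvtColor(im,cv2.COLOR_BGR2HSV).astype(int)
u=np.array([.9135,-.4067]);n=np.array([.4067,.9135]);M=np.array([.55,-.2712])
vv,uu=np.mgrid[0:384,0:512];uv=np.c_[uu.ravel(),vv.ravel()]
def rng(mask,z,lab,o,a,b,lim=.15):
    w=onz(m,uv[mask.ravel()],z)[:,:2]-o;k=(abs(w@b)<.03)&(abs(w@a)<lim);w=w[k]
    print(lab,k.sum(),"along",np.percentile(w@a,[1,99]).round(4) if k.any() else "","lat",np.median(w@b).round(4) if k.any() else "")
rng((h[:,:,1]<45)&(h[:,:,2]>110),.0375,"blade",M,u,n)
rng((h[:,:,0]>50)&(h[:,:,0]<75)&(h[:,:,1]>120),.048,"handle",M,u,n)
U=np.array([.866,.5]);N=np.array([-.5,.866])
rng(((h[:,:,0]<6)|(h[:,:,0]>174))&(h[:,:,1]>170)&(h[:,:,2]>120),.061,"bolt",np.array([.6138,.2026]),U,N)
O=np.array([.473,.267]);s=np.sin(.26);
P=[np.r_[O+(x*np.cos(.26)-.12*s)*U+y*N,.03+x*s+.12*np.cos(.26)] for x,y in((0,.028),(0,-.028),(.11,.028),(.11,-.028))]
q=proj(m,P);print("expected top carton px",q.round(1).tolist())
g=((h[:,:,0]>45)&(h[:,:,0]<85)&(h[:,:,1]>70));x0,y0=q.min(0).astype(int)-8;x1,y1=q.max(0).astype(int)+8
tan=((h[:,:,0]>=15)&(h[:,:,0]<28)&(h[:,:,1]<128)&(h[:,:,2]>115))
cg=np.argwhere(g[y0:y1,x0:x1]);print("green label px",len(cg),(cg.mean(0)+[y0,x0])[::-1])
gl=[.0,.0]
print("bystanders now vs before: absdiff px", [int((np.abs(im[y-25:y+25,x-28:x+28].astype(int)-cv2.imread('pics/top0.png')[y-25:y+25,x-28:x+28]).max(2)>40).sum()) for x,y in((233,103),(304,103),(175,108))])
E
```

```text
time: 47.35
tcp_pos: [0.5304, -0.2658, 0.0248]
tool_rot: [0.208, 0.978, -0.0, 0.0]
ft_force: [-0.8, -0.1, -0.6]
finger_gap: 0.701
grasp_force: 0.0
time: 47.95
tcp_pos: [0.5334, -0.2674, 0.2314]
tool_rot: [0.208, 0.978, -0.002, 0.005]
ft_force: [0.0, 0.2, 0.7]
finger_gap: 0.699
grasp_force: 0.0
time: 48.55
tcp_pos: [0.403, -0.4943, 0.223]
tool_rot: [0.21, 0.978, -0.0, -0.001]
ft_force: [0.1, 0.7, 0.5]
finger_gap: 0.701
grasp_force: 0.0
t 48.55 tcp [ 0.403  -0.4943  0.223 ] yaw 155.7 F [0.1 0.7 0.5] gap 0.701 grip 0.0 q6 -2.07
blade 271 along [-0.068  -0.0069] lat -0.0035
handle 225 along [0.0037 0.1096] lat -0.0046
bolt 54 along [0.0963 0.1251] lat 0.0057
expected top carton px [[106.7, 235.1], [128.0, 223.0], [79.4, 194.0], [101.2, 181.5]]
green label px 122 [ 97.         196.68852459]
bystanders now vs before: absdiff px [0, 0, 0]
```

The chisel is right to the back (handle to 110 mm, blade tip about 70 mm out). The bolt is home, the pile is in place and the bystanders have not moved, so I hand in.

```bash
python3 -c "
from station import ctrl
print(ctrl.sign_off())"
```

```text
the job is handed in; nothing more can be done
None
```

I handed the job in at 48.6 s, and the final check found all three cartons (green, blue, orange; no red one present) stacked on the rack, the bolt home, the chisel handle-first at the back of the cubby, and the bowl, jar and mould unmoved; I viewed 16 pictures against the limit of 14, and the hand-in returned no verdict.

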